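Fetch the low tin from behind the tall cans and put it on the scale

TASK

The low tin at the back of the plywood stand has to go on the bench scale, but the two tall cans stand in front of it. First stand both cans aside, upright in the steel tray, then stand the tin in the middle of the scale's platform, and only then put the two cans back, each upright on the very place on the stand where it stood before. Leave the marker that lies in the tray where it is.

Things in the scene. Friction and masses are not known exactly. Their poses are not given: they have to be found in the camera images.
- stand: Fixed plywood stand, base 140 (x) x 124 (y) x 10 mm, stop 30 mm high along its rear edge. Origin on the table; x from the front to the rear stop, y left; base spans x -65 to +75 mm. Three black rubber discs (53 mm wide, tops 11 mm above the table) mark places at (x, y) = (-28, +34), (-28, -34) and rear (+22, 0) mm. The tin starts on the rear disc, the cans on the front ones, either way round.
- round_can: Tall loose round aluminium can, 46 mm diameter, straight side up to 90 mm, white screw cap above (40 mm diameter), 110 mm high in all, about 0.22 kg. Origin at the centre of its underside, z up along its axis.
- square_can: Tall loose square steel can, 44 x 44 mm, flat sides up to 91 mm, narrow black screw cap above (33 mm diameter), 108 mm high in all, about 0.24 kg. Origin at the centre of its underside, z up; x and y square to its sides (at the start square with the stand).
- low_tin: Low loose round tin with a lid, 51 mm diameter, 40 mm high, about 0.16 kg. Origin at the centre of its underside, z up. The tall cans stand so close in front of it that a gripper's body does not fit down to it until both are gone.
- tray: Fixed shallow steel tray, 205 mm (its x) x 300 mm (its y), rim 25 mm high. Origin at the centre of its underside; inner floor 2 mm above the table, flat for 176 x 270 mm. Its y axis (long side) points roughly towards the robot. The marker lies across it at about y = +100 mm, near the robot; the rest is free.
- platform_mid (a point): Middle of the top face of the steel platform of the fixed bench scale (scale 251 x 179 mm; platform 155 mm along x, 160 mm along y, its top 37 mm above the table); x points from the scale's keys to its rear, z up.
- marker: Loose marker pen lying across the near end of the tray, 135 mm long (its y), 17 mm thick, origin at the middle of its underside. To be left alone.
Not all that is in view belongs to the job. What is shaped like the square_can but green is not meant.

How it is judged:
On the way, in this order (a step that is already met when the one before it is completed fails the run):
1. both tall cans stand upright in the steel tray, while the low tin is still on its place (x of round_can in the frame of tray between -0.08 and 0.08 m and y of round_can in the frame of tray between -0.13 and 0.13 m and z of each of round_can, square_can in the frame of tray below 0.008 m and angle between each of round_can, square_can's own z axis and vertical below 0.1 rad and linear speed of each of round_can, square_can below 0.02 m/s and x of square_can in the frame of tray between -0.08 and 0.08 m and y of square_can in the frame of tray between -0.13 and 0.13 m and distance of low_tin from where it was at the start of the episode below 0.02 m), for 0.2 s.
2. the low tin stands in the middle of the scale's platform, the cans still in the tray (horizontal distance between low_tin and platform_mid below 0.015 m and z of low_tin in the frame of platform_mid between -0.005 and 0.005 m and angle between each of low_tin, round_can, square_can's own z axis and vertical below 0.1 rad and linear speed of each of low_tin, round_can, square_can below 0.02 m/s and x of round_can in the frame of tray between -0.08 and 0.08 m and y of round_can in the frame of tray between -0.13 and 0.13 m and z of each of round_can, square_can in the frame of tray below 0.008 m and x of square_can in the frame of tray between -0.08 and 0.08 m and y of square_can in the frame of tray between -0.13 and 0.13 m), for 0.2 s.
At the end, for the whole second after the job is handed in: The low tin stands upright on the scale, within 15 mm of the middle of its platform; each tall can stands upright on the stand within 15 mm of where it stood at the start; all three are at rest (horizontal distance between low_tin and platform_mid below 0.015 m and z of low_tin in the frame of platform_mid between -0.005 and 0.005 m and angle between each of low_tin, round_can, square_can's own z axis and vertical below 0.1 rad and linear speed of each of low_tin, round_can, square_can below 0.02 m/s and distance of each of round_can, square_can from where it was at the start of the episode below 0.015 m); the robot touches nothing.
It fails at once if the marker in the tray is moved by more than 30 mm (distance of marker from where it was at the start of the episode above 0.03 m).
It also fails if it takes over 134 s, if anything falls off the work surface, if the arm or the gripper's body presses on something with over 40 N, if the wrist force passes 120 N, or if a joint passes its speed limit or range.

ROBOT

A 6-joint arm with a two-finger parallel gripper is mounted at the origin on the work surface; the furniture and walls round the work are solid. World frame = base frame: x ahead of the robot, y to its left, z up, the work surface at z = 0. Lengths are in m, angles in rad, forces in N, time in s.
With the tool pointing down it reaches from about 0.3 to 0.75 m from the base axis. Payload 8.5 kg.
Tool frame: the origin (TCP) lies on the centre line of the jaws, within the pads' length; the fingertips stand 25 mm ahead of it and the grasp point (between the pads) lies 6 mm ahead of it; z points along the fingers, y is the line along which they close (so a half turn about z gives the same grasp; the last joint's range is limited). The gripper opens to 88 mm and grips with 3 to 60 N. Pads are 18 mm wide; open, the fingers measure 123 mm over their backs; the gripper's body (75 mm by 187 mm) begins 45 mm behind the grasp point.
Start: joints at [0.994, 0.381, 1.297, -0, 1.464, -0.215], TCP at [0.195, 0.514, 0.264] pointing down, gripper open.
Joint ranges: [-3.11, 3.11], [-0.89, 2.33], [0.22, 2.48], [-1.42, 4.56], [0.17, 2.85], [-2.88, 2.88]. Speed limits (rad/s): [2.39, 2.39, 3.14, 3.14, 3.14, 3.14].

INTERFACE

Orientations are given as a unit quaternion [w, x, y, z].
In Python, from station import * gives the robot as it stands.
- The arm moves only by the tool carry_out, never from a script. Its argument "increments" is a list of rows, each an object of numbers: "tx", "ty", "tz": the shift along the tool's x, y, z in m; "ax", "ay", "az": the turn, a rotation vector about the tool's x, y, z in degrees. A call has 1 to 12 rows; each row shifts and turns the commanded pose from where the row before left it, along the tool's axes as they then stand; what a row does not reach is not made up. A row lasts 1/12 s, in which the tool goes at most 41.7 mm and 7.16 degrees, less where a joint would pass 70% of its speed; a pose out of reach is approached as far as the arm can. A call is refused whole if a number of a shift passes 0.0417 or a number of a turn 7.16, either way. A call with a gripper value outside its range is refused whole. "hand" is the finger opening in m, from 0 to 0.0881, set as the call begins (left out, the last holds). The fingers move at their own pace and stop on an object; "grip_force" is the grip in N (left out, the last holds). Time passes only in rows, so rows that do not move let the fingers close. It gives the time, the measured TCP pose, the force, the opening and the grip force at its end, in the units of the state.
- sense(): the state, without advancing time (a new reading comes with each control period).
- read_camera(name): name is "side" or "top"; returns a dict with "frame" (480x640x3 uint8, red, green, blue), "fx", "fy", "cx", "cy" (pixels), "dist" ([k1, k2, p1, p2, k3] as OpenCV has them; the pictures are not rectified), "R" (3x3) and "t" (3): a world point X has camera coordinates R X + t. Camera axes: x right, y down, z forward; pixel columns grow to the right and rows downward; lengths in m; the calibration is good to about 2 mm. A picture is of the moment at which its call begins. There is no depth.
- close_job(): hands the job in; it is judged then, once.
The state is a dict: "t": time; "qpos": joint angles; "qvel": joint speeds; "joint_torque": joint torques, N m; "ee_pos": TCP position; "tcp_rot": TCP orientation; "wrist_force": force on the tool from outside, world axes, zero at the start; "moment": the same for the moment, N m; "gripper_width": finger opening in m; "grip_force": force on a finger pad.
Only numpy, scipy, OpenCV 4.12 (cv2) and the standard library are available. Lean on these libraries where they do the work, as an engineer would, in place of code of your own. Each camera call takes 0.05 s, during which the arm holds its last target. There are 200 camera calls.

## Working session

There is one attempt and no reset: what is moved stays moved. The work goes in short steps, Python scripts to look and compute and a tool call to move; the robot and the scene stay as the last step left them, time stands still between calls to the robot, and variables do not carry over. Pictures are saved under pics/ and viewed, at most 14 in all, crops included, and the job is handed in when it is done.

Besides the shell and the picture viewer there is one more tool, called after "Emit:" by a JSON object that holds its "api" and its "payload", one argument or row to a line. carry_out: Moves the arm, as the interface text tells. Its arguments: {"type":"object","properties":{"increments":{"type":"array"},"hand":{"type":"number"},"grip_force":{"type":"number"}},"required":["increments"]}

```bash
mkdir -p pics; ls; python3 - <<'E'
from station import *
import cv2
s=sense();print(s)
for n in("side","top"):
    c=read_camera(n);cv2.imwrite(f"pics/{n}0.png",c["frame"][:,:,::-1])
    print(n,[c[k] for k in("fx","fy","cx","cy","dist")],c["R"],c["t"])
E
```

```text
pics
{'t': 0.0, 'qpos': array([ 9.93678109e-01,  3.81157729e-01,  1.29822548e+00, -2.12430441e-05,
        1.46360211e+00, -2.15269867e-01]), 'qvel': array([ 0.0005348 ,  0.00037405,  0.00131669, -0.00128145,  0.00025979,
       -0.00107596]), 'joint_torque': array([-8.74817010e-05, -4.37920976e+01, -2.24552143e+01,  7.13373790e-02,
        3.52483895e-02, -6.29420015e-05]), 'ee_pos': array([0.19455856, 0.51418084, 0.2631702 ]), 'tcp_rot': array([-2.58980364e-04,  1.79937572e-01,  9.83677785e-01, -6.46468284e-04]), 'wrist_force': array([-0.34801598, -0.3355447 , -0.08268091]), 'moment': array([ 0.01368977, -0.00443983, -0.01327012]), 'grip_force': 0.0, 'gripper_width': 0.08815084303506594}
side [461.97929634845286, 461.97929634845286, 318.4935413187065, 239.8047735235973, array([0.00435429, 0.        , 0.        , 0.        , 0.        ])] [[-0.99773337 -0.06290227 -0.0239044 ]
 [-0.02041481  0.62144458 -0.7831921 ]
 [ 0.06411982 -0.78092889 -0.62132014]] [0.40124603 0.09863881 0.84671497]
top [569.8423601899377, 569.8423601899377, 317.72131141481606, 230.81084181867806, array([-0.09813992,  0.        ,  0.        ,  0.        ,  0.        ])] [[-0.01712393 -0.99973662 -0.01527923]
 [-0.98175846  0.01970618 -0.18910843]
 [ 0.18935972  0.01176223 -0.98183733]] [-0.06080403  0.42171846  1.15995285]
```

View pics/top0.png

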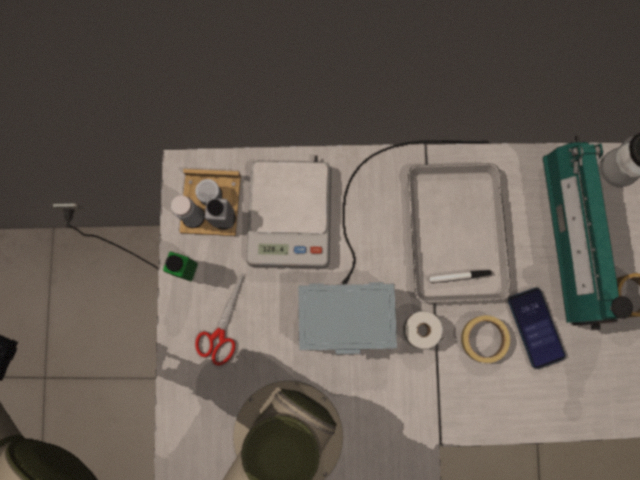

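View pics/side0.png

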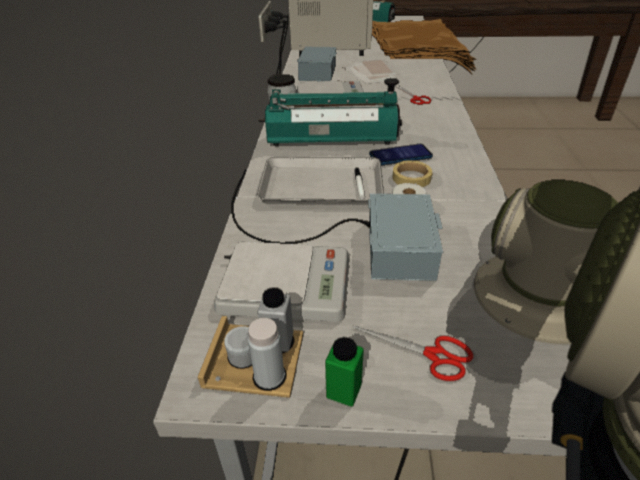

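The top view shows the stand at about (210,203), with the round can's white cap at (180,205), the square can's black cap at (215,208) and the tin at (207,190). The scale is at (290,213), the tray at (458,232) and the marker at (460,276). There are two cans with a square shape: the grey one at (215,208) on the stand, which is the one meant, and the green one at (180,265), which is the decoy. I'll confirm this in enlarged crops.

```bash
python3 - <<'E'
import cv2
t=cv2.imread("pics/top0.png");s=cv2.imread("pics/side0.png")
def crop(im,x,y,w,h,k,n):
    o=cv2.resize(im[y:y+h,x:x+w],None,fx=k,fy=k,interpolation=cv2.INTER_CUBIC)
    o=cv2.convertScaleAbs(o,alpha=1.5)
    cv2.imwrite(n,o)
crop(t,160,150,180,130,4.4,"pics/c1.png")
crop(s,190,230,170,170,3.5,"pics/c2.png")
crop(t,395,150,130,160,3.7,"pics/c3.png")
E
```

```text
(no output)
```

View pics/c1.png

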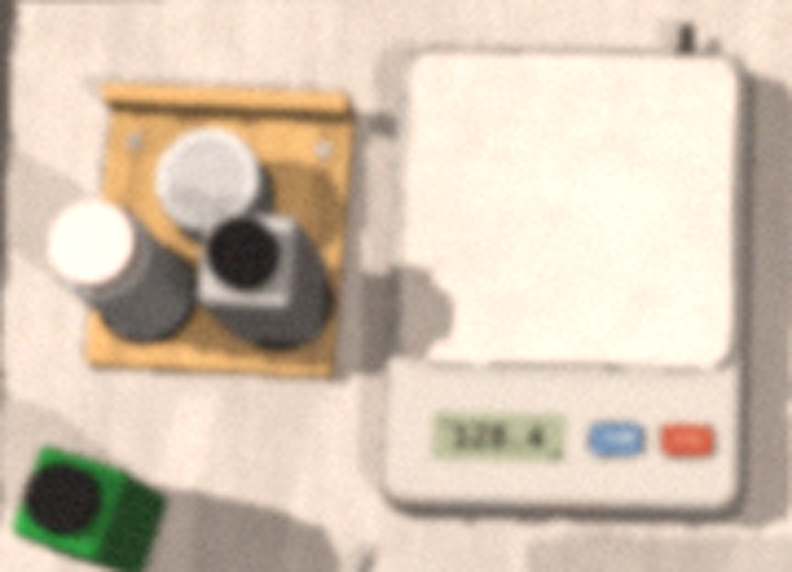

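View pics/c2.png

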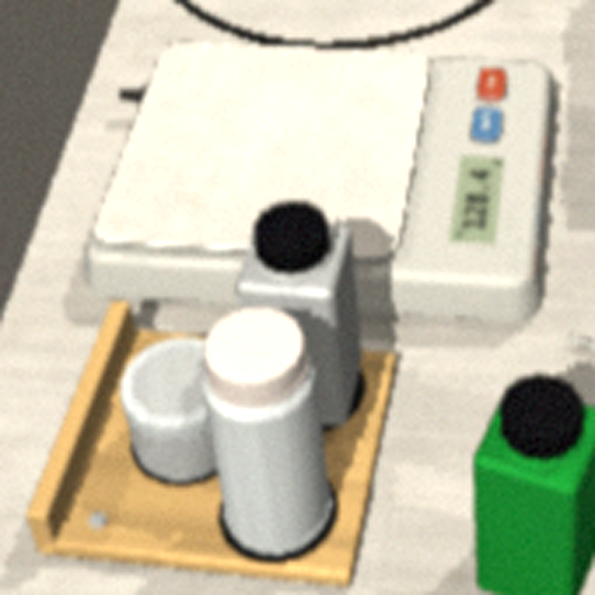

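View pics/c3.png

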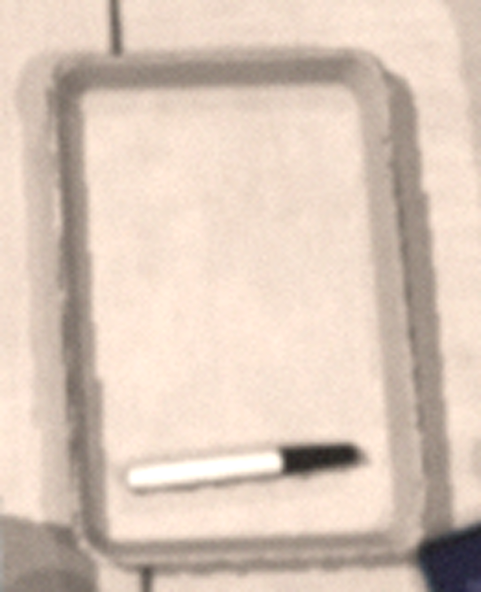

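The crops confirm the targets: the grey square can has its black cap at c1 (243,254), and the green one at c1 (62,498) stays off the stand and isn't meant.

```bash
cat > h.py <<'E'
import numpy as np, cv2
from station import *
def ray(c,uv):
    K=np.array([[c["fx"],0,c["cx"]],[0,c["fy"],c["cy"]],[0,0,1]])
    p=cv2.undistortPoints(np.array([[uv]],float),K,np.array(c["dist"]))[0,0]
    R=np.array(c["R"]); return -R.T@np.array(c["t"]), R.T@np.array([p[0],p[1],1])
def at(c,uv,z):
    o,d=ray(c,uv); return (o+d*(z-o[2])/d[2])[:2]
def tri(c1,u1,c2,u2):
    o,d=ray(c1,u1);p,e=ray(c2,u2)
    s=np.linalg.lstsq(np.c_[d,-e],p-o,rcond=None)[0]
    a,b=o+s[0]*d,p+s[1]*e
    return (a+b)/2,np.linalg.norm(a-b)
def crop(im,x,y,w,h,k,n):
    o=cv2.resize(im[y:y+h,x:x+w,::-1],None,fx=k,fy=k,interpolation=cv2.INTER_CUBIC)
    cv2.imwrite(n,cv2.convertScaleAbs(o,alpha=1.5))
E
python3 - <<'E'
from h import *
np.set_printoptions(precision=4,suppress=True)
t=read_camera("top");s=read_camera("side")
T=lambda u,v:(160+u/4.4-.4,150+v/4.4-.4)
S=lambda u,v:(190+u/3.5-.4,230+v/3.5-.4)
Y=lambda u,v:(395+u/3.7-.4,150+v/3.7-.4)
for n,a,z,b in(("round",(91,243),.121,(256,343)),("square",(243,254),.119,(292,233)),("tin",(210,181),.051,(173,377))):
    print(n,at(t,T(*a),z),at(s,S(*b),z),tri(t,T(*a),s,S(*b)))
for n,p,z in(("FL",(87,366),.01),("FR",(332,378),.01),("RL",(105,84),.03),("RR",(350,96),.03)): print("stand",n,at(t,T(*p),z))
for n,p,z in(("FL",(40,552),.01),("FR",(348,582),.0),("RR",(395,352),.01)): print("standside",n,at(s,S(*p),z))
for n,p in(("RL",(408,53)),("RR",(740,55)),("FR",(737,366)),("FL",(403,362))): print("plat",n,at(t,T(*p),.037))
for n,p in(("RL",(175,43)),("RR",(93,240)),("FR",(398,252)),("FL",(428,56))): print("platside",n,at(s,S(*p),.037))
for n,p in(("far L",(80,88)),("far R",(357,88)),("nearR",(387,535)),("nearL",(105,537))): print("tray",n,at(t,Y(*p),.002))
for p in ((130,478),(362,456)): print("marker",at(t,Y(*p),.01))
E
```

```text
round [0.4632 0.204 ] [0.4639 0.205 ] (array([0.4638, 0.2042, 0.12  ]), np.float64(0.0006372164817367717))
square [0.457  0.1345] [0.4585 0.142 ] (array([0.4593, 0.1358, 0.1125]), np.float64(0.001408836370931239))
tin [0.51   0.1648] [0.5142 0.1663] (array([0.5126, 0.1653, 0.0493]), np.float64(0.004137151494004232))
stand FL [0.4279 0.2331]
stand FR [0.4195 0.1108]
stand RL [0.5669 0.2233]
stand RR [0.5575 0.1003]
standside FL [0.5649 0.2302]
standside FR [0.4318 0.2321]
standside RR [0.4219 0.113 ]
plat RL [0.5768 0.0707]
plat RR [ 0.572 -0.093]
plat FR [ 0.4164 -0.0883]
plat FL [0.4216 0.0722]
platside RL [ 0.5655 -0.0868]
platside RR [0.5756 0.0705]
platside FR [0.4228 0.0727]
platside FL [ 0.4194 -0.0799]
tray far L [ 0.5532 -0.2889]
tray far R [ 0.5504 -0.4567]
tray nearR [ 0.2818 -0.4543]
tray nearL [ 0.2846 -0.29  ]
marker [ 0.3176 -0.3048]
marker [ 0.3272 -0.4404]
```

Emit:
{"api": "carry_out", "payload": {
  "increments": [
    {"az": 6.66},
    {"az": 6.66},
    {"az": 6.66},
    {"az": 6.66},
    {"az": 6.66},
    {"az": 6.66},
    {"az": 6.66},
    {"az": 6.66},
    {"az": 6.66},
    {"az": 6.66},
    {"az": 6.7},
    {"az": 0}
  ],
  "hand": 0.088,
  "grip_force": 25
}}

```text
$.increments[0]: bad value
```

Emit:
{"api": "carry_out", "payload": {
  "increments": [
    {"tx": -0.0242,"ty": 0.0241},
    {"tx": -0.0242,"ty": 0.0241},
    {"tx": -0.0242,"ty": 0.0241},
    {"tx": -0.0242,"ty": 0.0241},
    {"tx": -0.0242,"ty": 0.0241},
    {"tx": -0.0242,"ty": 0.0241},
    {"tx": -0.0242,"ty": 0.0241},
    {"tx": -0.0242,"ty": 0.0241},
    {"tx": -0.0242,"ty": 0.0241},
    {"tx": -0.0242,"ty": 0.0241},
    {"tx": -0.0242,"ty": 0.0241},
    {"tx": -0.0242,"ty": 0.0241}
  ]
}}

```text
$.increments[0]: bad value
```

```bash
cat >> h.py <<'E'
from scipy.spatial.transform import Rotation as Ro
np.set_printoptions(precision=4,suppress=True)
def go(x,y,z):
    s=sense();q=s["tcp_rot"];R=Ro.from_quat([q[1],q[2],q[3],q[0]]).as_matrix()
    print("t",s["t"],"pos",s["ee_pos"],"closing deg",np.degrees(np.arctan2(R[1,1],R[0,1])),"z",R[:,2],"q",s["qpos"],"w",s["gripper_width"],"f",s["grip_force"],s["wrist_force"])
    print("tool shift needed",R.T@(np.array([x,y,z])-s["ee_pos"]))
E
python3 -c "
from h import *
go(.4632,.2038,.089)"
```

```text
t 0.2 pos [0.1946 0.5143 0.2634] closing deg 69.26971694451939 z [-0.0004 -0.0007 -1.    ] q [ 0.9937  0.381   1.2979 -0.      1.4636 -0.2153] w 0.0883224308060403 f 0.0 [-0.0544  0.175   0.7541]
tool shift needed [-0.3611 -0.1952  0.1745]
```

Emit:
{"api": "carry_out", "payload": {
  "increments": [
    {"tx": 0,"ty": 0,"tz": 0,"ax": 0,"ay": 0,"az": 6.66},
    {"tx": 0,"ty": 0,"tz": 0,"ax": 0,"ay": 0,"az": 6.66},
    {"tx": 0,"ty": 0,"tz": 0,"ax": 0,"ay": 0,"az": 6.66},
    {"tx": 0,"ty": 0,"tz": 0,"ax": 0,"ay": 0,"az": 6.66},
    {"tx": 0,"ty": 0,"tz": 0,"ax": 0,"ay": 0,"az": 6.66},
    {"tx": 0,"ty": 0,"tz": 0,"ax": 0,"ay": 0,"az": 6.66},
    {"tx": 0,"ty": 0,"tz": 0,"ax": 0,"ay": 0,"az": 6.66},
    {"tx": 0,"ty": 0,"tz": 0,"ax": 0,"ay": 0,"az": 6.66},
    {"tx": 0,"ty": 0,"tz": 0,"ax": 0,"ay": 0,"az": 6.66},
    {"tx": 0,"ty": 0,"tz": 0,"ax": 0,"ay": 0,"az": 6.66},
    {"tx": 0,"ty": 0,"tz": 0,"ax": 0,"ay": 0,"az": 6.66}
  ],
  "hand": 0.088,
  "grip_force": 25
}}

```text
t: 1.12
ee_pos: [0.1946, 0.5143, 0.2636]
tcp_rot: [0.0, 0.733, 0.68, -0.0]
wrist_force: [-0.3, 0.4, 0.1]
gripper_width: 0.0881
grip_force: 0.0
```

Emit:
{"api": "carry_out", "payload": {
  "increments": [
    {"tx": -0.0242,"ty": 0.0241,"tz": 0,"ax": 0,"ay": 0,"az": 0},
    {"tx": -0.0242,"ty": 0.0241,"tz": 0,"ax": 0,"ay": 0,"az": 0},
    {"tx": -0.0242,"ty": 0.0241,"tz": 0,"ax": 0,"ay": 0,"az": 0},
    {"tx": -0.0242,"ty": 0.0241,"tz": 0,"ax": 0,"ay": 0,"az": 0},
    {"tx": -0.0242,"ty": 0.0241,"tz": 0,"ax": 0,"ay": 0,"az": 0},
    {"tx": -0.0242,"ty": 0.0241,"tz": 0,"ax": 0,"ay": 0,"az": 0},
    {"tx": -0.0242,"ty": 0.0241,"tz": 0,"ax": 0,"ay": 0,"az": 0},
    {"tx": -0.0242,"ty": 0.0241,"tz": 0,"ax": 0,"ay": 0,"az": 0},
    {"tx": -0.0242,"ty": 0.0241,"tz": 0,"ax": 0,"ay": 0,"az": 0},
    {"tx": -0.0242,"ty": 0.0241,"tz": 0,"ax": 0,"ay": 0,"az": 0},
    {"tx": -0.0242,"ty": 0.0241,"tz": 0,"ax": 0,"ay": 0,"az": 0},
    {"tx": -0.0242,"ty": 0.0241,"tz": 0,"ax": 0,"ay": 0,"az": 0}
  ]
}}

```text
t: 2.12
ee_pos: [0.4638, 0.203, 0.2637]
tcp_rot: [-0.0, 0.731, 0.682, -0.0]
wrist_force: [0.2, 0.7, 0.6]
gripper_width: 0.0877
grip_force: 0.0
```

```bash
python3 -c "
from h import *
go(.4632,.2038,.089)"
```

```text
t 2.1167 pos [0.4638 0.203  0.2637] closing deg -3.995608703704625 z [-0.0002 -0.     -1.    ] q [0.1784 0.304  1.4153 0.     1.4224 0.2482] w 0.0877428489805524 f 0.0 [0.1892 0.6906 0.5776]
tool shift needed [ 0.0007 -0.0006  0.1747]
```

Emit:
{"api": "carry_out", "payload": {
  "increments": [
    {"tx": 0,"ty": 0,"tz": 0.025,"ax": 0,"ay": 0,"az": 0},
    {"tx": 0,"ty": 0,"tz": 0.025,"ax": 0,"ay": 0,"az": 0},
    {"tx": 0,"ty": 0,"tz": 0.025,"ax": 0,"ay": 0,"az": 0},
    {"tx": 0,"ty": 0,"tz": 0.025,"ax": 0,"ay": 0,"az": 0},
    {"tx": 0,"ty": 0,"tz": 0.025,"ax": 0,"ay": 0,"az": 0},
    {"tx": 0,"ty": 0,"tz": 0.025,"ax": 0,"ay": 0,"az": 0},
    {"tx": 0,"ty": 0,"tz": 0.015,"ax": 0,"ay": 0,"az": 0},
    {"tx": 0,"ty": 0,"tz": 0.01,"ax": 0,"ay": 0,"az": 0},
    {"tx": 0,"ty": 0,"tz": 0,"ax": 0,"ay": 0,"az": 0}
  ]
}}

```text
t: 2.87
ee_pos: [0.4621, 0.2043, 0.0868]
tcp_rot: [-0.001, 0.731, 0.682, -0.002]
wrist_force: [0.2, 0.4, -0.5]
gripper_width: 0.0879
grip_force: 0.0
```

```bash
python3 - <<'E'
from h import *
go(.4632,.2038,.089)
crop(read_camera("side")["frame"],170,220,200,200,3,"pics/g1.png")
E
```

```text
t 2.8667 pos [0.4621 0.2043 0.0868] closing deg -3.9918975594026898 z [-0.004  -0.0008 -1.    ] q [ 0.1817  0.5145  1.6681 -0.0001  0.9631  0.2514] w 0.0879073753515435 f 0.0 [ 0.1594  0.4256 -0.5316]
tool shift needed [-0.0005  0.0012 -0.0022]
```

View pics/g1.png

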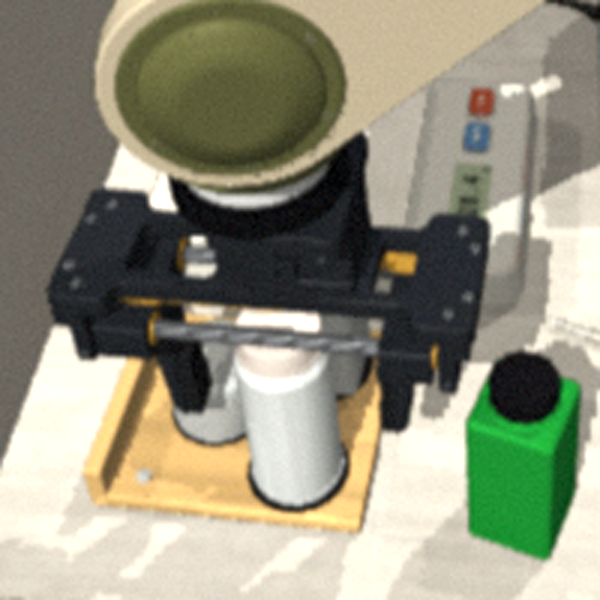

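The gripper straddles the round can at crop (295,430): the rear finger is at (190,390), the front one at (400,400), and the tin is untouched. Now I'll close.

Emit:
{"api": "carry_out", "payload": {
  "increments": [
    {"tx": 0,"ty": 0.0005,"tz": 0,"ax": 0,"ay": 0,"az": 0},
    {"tx": 0,"ty": 0,"tz": 0,"ax": 0,"ay": 0,"az": 0},
    {"tx": 0,"ty": 0,"tz": 0,"ax": 0,"ay": 0,"az": 0},
    {"tx": 0,"ty": 0,"tz": 0,"ax": 0,"ay": 0,"az": 0},
    {"tx": 0,"ty": 0,"tz": 0,"ax": 0,"ay": 0,"az": 0},
    {"tx": 0,"ty": 0,"tz": 0,"ax": 0,"ay": 0,"az": 0},
    {"tx": 0,"ty": 0,"tz": 0,"ax": 0,"ay": 0,"az": 0},
    {"tx": 0,"ty": 0,"tz": 0,"ax": 0,"ay": 0,"az": 0},
    {"tx": 0,"ty": 0,"tz": 0,"ax": 0,"ay": 0,"az": 0}
  ],
  "hand": 0.03,
  "grip_force": 25
}}

```text
t: 3.67
ee_pos: [0.4638, 0.2045, 0.089]
tcp_rot: [0.0, 0.731, 0.682, 0.0]
wrist_force: [2.0, 0.3, 2.5]
gripper_width: 0.0451
grip_force: 25.0
```

```bash
python3 -c "
from h import *
go(.46,-.41,.24)"
```

```text
t 3.6667 pos [0.4638 0.2045 0.089 ] closing deg -3.9945538258994 z [ 0.0011  0.0001 -1.    ] q [ 0.1814  0.5118  1.6643 -0.0001  0.9644  0.2512] w 0.04505375609430021 f 24.96238054241985 [1.9638 0.3182 2.5151]
tool shift needed [-0.6133  0.0391 -0.1511]
```

Emit:
{"api": "carry_out", "payload": {
  "increments": [
    {"tx": 0,"ty": 0,"tz": -0.015,"ax": 0,"ay": 0,"az": 0},
    {"tx": 0,"ty": 0,"tz": -0.025,"ax": 0,"ay": 0,"az": 0},
    {"tx": 0,"ty": 0,"tz": -0.03,"ax": 0,"ay": 0,"az": 0},
    {"tx": 0,"ty": 0,"tz": -0.03,"ax": 0,"ay": 0,"az": 0},
    {"tx": 0,"ty": 0,"tz": -0.03,"ax": 0,"ay": 0,"az": 0},
    {"tx": 0,"ty": 0,"tz": -0.02,"ax": 0,"ay": 0,"az": 0},
    {"tx": -0.015,"ty": 0.001,"tz": 0,"ax": 0,"ay": 0,"az": 0},
    {"tx": -0.025,"ty": 0.001,"tz": 0,"ax": 0,"ay": 0,"az": 0},
    {"tx": -0.033,"ty": 0.002,"tz": 0,"ax": 0,"ay": 0,"az": 0},
    {"tx": -0.035,"ty": 0.003,"tz": 0,"ax": 0,"ay": 0,"az": 0},
    {"tx": -0.035,"ty": 0.003,"tz": 0,"ax": 0,"ay": 0,"az": 0},
    {"tx": -0.035,"ty": 0.003,"tz": 0,"ax": 0,"ay": 0,"az": 0}
  ]
}}

```text
t: 4.67
ee_pos: [0.4632, 0.0247, 0.2382]
tcp_rot: [-0.001, 0.731, 0.682, -0.0]
wrist_force: [0.1, -0.1, -2.8]
gripper_width: 0.0453
grip_force: 25.0
```

Emit:
{"api": "carry_out", "payload": {
  "increments": [
    {"tx": -0.035,"ty": 0.002,"tz": 0,"ax": 0,"ay": 0,"az": 0},
    {"tx": -0.035,"ty": 0.002,"tz": 0,"ax": 0,"ay": 0,"az": 0},
    {"tx": -0.035,"ty": 0.002,"tz": 0,"ax": 0,"ay": 0,"az": 0},
    {"tx": -0.035,"ty": 0.002,"tz": 0,"ax": 0,"ay": 0,"az": 0},
    {"tx": -0.035,"ty": 0.002,"tz": 0,"ax": 0,"ay": 0,"az": 0},
    {"tx": -0.035,"ty": 0.002,"tz": 0,"ax": 0,"ay": 0,"az": 0},
    {"tx": -0.035,"ty": 0.002,"tz": 0,"ax": 0,"ay": 0,"az": 0},
    {"tx": -0.035,"ty": 0.002,"tz": 0,"ax": 0,"ay": 0,"az": 0},
    {"tx": -0.035,"ty": 0.002,"tz": 0,"ax": 0,"ay": 0,"az": 0},
    {"tx": -0.035,"ty": 0.002,"tz": 0,"ax": 0,"ay": 0,"az": 0},
    {"tx": -0.033,"ty": 0.002,"tz": 0,"ax": 0,"ay": 0,"az": 0},
    {"tx": -0.03,"ty": 0.002,"tz": 0,"ax": 0,"ay": 0,"az": 0}
  ]
}}

```text
t: 5.67
ee_pos: [0.4585, -0.3893, 0.2378]
tcp_rot: [-0.001, 0.732, 0.682, 0.0]
wrist_force: [0.5, 0.7, -3.7]
gripper_width: 0.0455
grip_force: 25.0
```

```bash
python3 -c "
from h import *
go(.46,-.41,.082)"
```

```text
t 5.6667 pos [ 0.4585 -0.3893  0.2378] closing deg -4.028980189681703 z [-0.0014  0.0018 -1.    ] q [-0.9005  0.4906  1.1904 -0.      1.4628 -0.8302] w 0.04549603462277173 f 24.961083834059536 [ 0.4739  0.698  -3.7199]
tool shift needed [-0.0208  0.0032  0.1558]
```

Emit:
{"api": "carry_out", "payload": {
  "increments": [
    {"tx": -0.021,"ty": 0.003,"tz": 0.01,"ax": 0,"ay": 0,"az": 0},
    {"tx": 0,"ty": 0,"tz": 0.025,"ax": 0,"ay": 0,"az": 0},
    {"tx": 0,"ty": 0,"tz": 0.03,"ax": 0,"ay": 0,"az": 0},
    {"tx": 0,"ty": 0,"tz": 0.03,"ax": 0,"ay": 0,"az": 0},
    {"tx": 0,"ty": 0,"tz": 0.025,"ax": 0,"ay": 0,"az": 0},
    {"tx": 0,"ty": 0,"tz": 0.015,"ax": 0,"ay": 0,"az": 0},
    {"tx": 0,"ty": 0,"tz": 0.01,"ax": 0,"ay": 0,"az": 0},
    {"tx": 0,"ty": 0,"tz": 0.007,"ax": 0,"ay": 0,"az": 0},
    {"tx": 0,"ty": 0,"tz": 0.003,"ax": 0,"ay": 0,"az": 0},
    {"tx": 0,"ty": 0,"tz": 0.002,"ax": 0,"ay": 0,"az": 0},
    {"tx": 0,"ty": 0,"tz": 0.001,"ax": 0,"ay": 0,"az": 0},
    {"tx": 0,"ty": 0,"tz": 0,"ax": 0,"ay": 0,"az": 0}
  ]
}}

```text
t: 6.67
ee_pos: [0.4609, -0.409, 0.0814]
tcp_rot: [0.001, 0.731, 0.682, -0.0]
wrist_force: [0.5, -0.4, -1.9]
gripper_width: 0.0456
grip_force: 25.0
```

Emit:
{"api": "carry_out", "payload": {
  "increments": [
    {"tx": 0,"ty": 0,"tz": 0,"ax": 0,"ay": 0,"az": 0},
    {"tx": 0,"ty": 0,"tz": 0,"ax": 0,"ay": 0,"az": 0}
  ]
}}

```text
t: 6.83
ee_pos: [0.4609, -0.4089, 0.0813]
tcp_rot: [0.001, 0.731, 0.682, -0.0]
wrist_force: [-0.3, -0.5, -2.6]
gripper_width: 0.0454
grip_force: 25.0
```

Emit:
{"api": "carry_out", "payload": {
  "increments": [
    {"tx": 0,"ty": 0,"tz": 0.001,"ax": 0,"ay": 0,"az": 0},
    {"tx": 0,"ty": 0,"tz": 0.0004,"ax": 0,"ay": 0,"az": 0},
    {"tx": 0,"ty": 0,"tz": 0,"ax": 0,"ay": 0,"az": 0}
  ]
}}

```text
t: 7.08
ee_pos: [0.4608, -0.4089, 0.0796]
tcp_rot: [0.0, 0.731, 0.682, -0.0]
wrist_force: [0.3, -0.0, -2.3]
gripper_width: 0.0451
grip_force: 25.0
```

Emit:
{"api": "carry_out", "payload": {
  "increments": [
    {"tx": 0,"ty": 0,"tz": 0,"ax": 0,"ay": 0,"az": 0},
    {"tx": 0,"ty": 0,"tz": 0,"ax": 0,"ay": 0,"az": 0},
    {"tx": 0,"ty": 0,"tz": 0,"ax": 0,"ay": 0,"az": 0},
    {"tx": 0,"ty": 0,"tz": 0,"ax": 0,"ay": 0,"az": 0},
    {"tx": 0,"ty": 0,"tz": 0,"ax": 0,"ay": 0,"az": 0},
    {"tx": 0,"ty": 0,"tz": 0,"ax": 0,"ay": 0,"az": 0},
    {"tx": 0,"ty": 0,"tz": -0.02,"ax": 0,"ay": 0,"az": 0},
    {"tx": 0,"ty": 0,"tz": -0.03,"ax": 0,"ay": 0,"az": 0},
    {"tx": 0,"ty": 0,"tz": -0.035,"ax": 0,"ay": 0,"az": 0},
    {"tx": 0,"ty": 0,"tz": -0.035,"ax": 0,"ay": 0,"az": 0},
    {"tx": 0,"ty": 0,"tz": -0.03,"ax": 0,"ay": 0,"az": 0},
    {"tx": 0,"ty": 0,"tz": -0.01,"ax": 0,"ay": 0,"az": 0}
  ],
  "hand": 0.088
}}

```text
t: 8.08
ee_pos: [0.4614, -0.4095, 0.2444]
tcp_rot: [0.004, 0.731, 0.682, -0.0]
wrist_force: [1.0, -0.4, 1.0]
gripper_width: 0.0876
grip_force: 0.0
```

```bash
python3 -c "
from h import *
go(.458,.1355,.24)"
```

```text
t 8.0833 pos [ 0.4614 -0.4095  0.2444] closing deg -3.9809048682166184 z [ 0.0046 -0.006  -1.    ] q [-0.9174  0.5096  1.1378  0.      1.4867 -0.848 ] w 0.08761487178625545 f 0.0 [ 1.0439 -0.3722  0.9677]
tool shift needed [ 0.5434 -0.0413  0.0011]
```

Emit:
{"api": "carry_out", "payload": {
  "increments": [
    {"tx": 0.034,"ty": -0.0026,"tz": 0,"ax": 0,"ay": 0,"az": 0},
    {"tx": 0.034,"ty": -0.0026,"tz": 0,"ax": 0,"ay": 0,"az": 0},
    {"tx": 0.034,"ty": -0.0026,"tz": 0,"ax": 0,"ay": 0,"az": 0},
    {"tx": 0.034,"ty": -0.0026,"tz": 0,"ax": 0,"ay": 0,"az": 0},
    {"tx": 0.034,"ty": -0.0026,"tz": 0,"ax": 0,"ay": 0,"az": 0},
    {"tx": 0.034,"ty": -0.0026,"tz": 0,"ax": 0,"ay": 0,"az": 0},
    {"tx": 0.034,"ty": -0.0026,"tz": 0,"ax": 0,"ay": 0,"az": 0},
    {"tx": 0.034,"ty": -0.0026,"tz": 0,"ax": 0,"ay": 0,"az": 0},
    {"tx": 0.034,"ty": -0.0026,"tz": 0,"ax": 0,"ay": 0,"az": 0},
    {"tx": 0.034,"ty": -0.0026,"tz": 0,"ax": 0,"ay": 0,"az": 0},
    {"tx": 0.034,"ty": -0.0026,"tz": 0,"ax": 0,"ay": 0,"az": 0},
    {"tx": 0.034,"ty": -0.0026,"tz": 0,"ax": 0,"ay": 0,"az": 0}
  ]
}}

```text
t: 9.08
ee_pos: [0.4574, 0.0021, 0.2387]
tcp_rot: [-0.0, 0.731, 0.682, -0.0]
wrist_force: [-0.2, 0.4, -0.1]
gripper_width: 0.0881
grip_force: 0.0
```

Emit:
{"api": "carry_out", "payload": {
  "increments": [
    {"tx": 0.034,"ty": -0.0026,"tz": 0,"ax": 0,"ay": 0,"az": 0},
    {"tx": 0.034,"ty": -0.0026,"tz": 0,"ax": 0,"ay": 0,"az": 0},
    {"tx": 0.034,"ty": -0.0026,"tz": 0,"ax": 0,"ay": 0,"az": 0},
    {"tx": 0.034,"ty": -0.0026,"tz": 0,"ax": 0,"ay": 0,"az": 0},
    {"tx": 0,"ty": 0,"tz": 0,"ax": 0,"ay": 0,"az": 0},
    {"tx": 0,"ty": 0,"tz": 0,"ax": 0,"ay": 0,"az": 0}
  ]
}}

```text
t: 9.58
ee_pos: [0.4566, 0.138, 0.2386]
tcp_rot: [-0.0, 0.73, 0.683, -0.001]
wrist_force: [-0.2, -0.9, -0.8]
gripper_width: 0.0881
grip_force: 0.0
```

```bash
python3 - <<'E'
from h import *
go(.458,.1355,.089)
f=read_camera("top")["frame"]
crop(f,400,150,130,160,3.5,"pics/c4.png")
E
```

```text
t 9.5833 pos [0.4566 0.138  0.2386] closing deg -3.8060684152013198 z [-0.0012 -0.0002 -1.    ] q [ 0.0447  0.2757  1.5343 -0.0001  1.3328  0.1112] w 0.08811227894856344 f 0.0 [-0.1841 -0.9076 -0.8324]
tool shift needed [-0.0024  0.0017  0.1496]
```

View pics/c4.png

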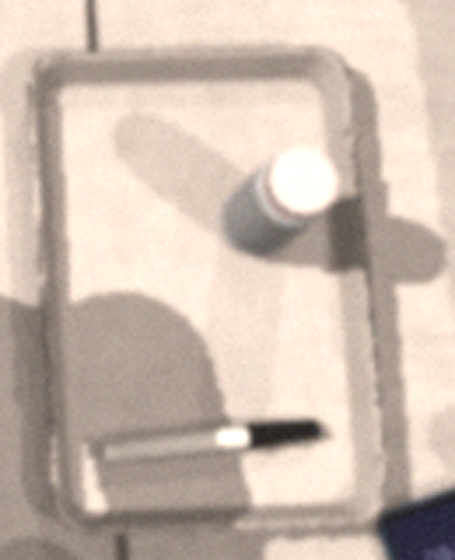

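The round can stands upright in the tray with its cap at crop (303,180), and the marker is untouched at (210,440). Next I'll pick up the square can.

Emit:
{"api": "carry_out", "payload": {
  "increments": [
    {"tx": -0.002,"ty": 0.0015,"tz": 0.025,"ax": 0,"ay": 0,"az": 0},
    {"tx": 0,"ty": 0,"tz": 0.025,"ax": 0,"ay": 0,"az": 0},
    {"tx": 0,"ty": 0,"tz": 0.025,"ax": 0,"ay": 0,"az": 0},
    {"tx": 0,"ty": 0,"tz": 0.025,"ax": 0,"ay": 0,"az": 0},
    {"tx": 0,"ty": 0,"tz": 0.02,"ax": 0,"ay": 0,"az": 0},
    {"tx": 0,"ty": 0,"tz": 0.015,"ax": 0,"ay": 0,"az": 0},
    {"tx": 0,"ty": 0,"tz": 0.01,"ax": 0,"ay": 0,"az": 0},
    {"tx": 0,"ty": 0,"tz": 0.005,"ax": 0,"ay": 0,"az": 0},
    {"tx": 0,"ty": 0,"tz": 0,"ax": 0,"ay": 0,"az": 0},
    {"tx": 0,"ty": 0,"tz": 0,"ax": 0,"ay": 0,"az": 0}
  ]
}}

```text
t: 10.47
ee_pos: [0.4588, 0.134, 0.0896]
tcp_rot: [0.0, 0.732, 0.682, 0.0]
wrist_force: [-0.0, -0.4, 0.3]
gripper_width: 0.0881
grip_force: 0.0
```

Emit:
{"api": "carry_out", "payload": {
  "increments": [
    {"tx": 0,"ty": 0,"tz": 0,"ax": 0,"ay": 0,"az": 0},
    {"tx": 0,"ty": 0,"tz": 0,"ax": 0,"ay": 0,"az": 0},
    {"tx": 0,"ty": 0,"tz": 0,"ax": 0,"ay": 0,"az": 0},
    {"tx": 0,"ty": 0,"tz": 0,"ax": 0,"ay": 0,"az": 0},
    {"tx": 0,"ty": 0,"tz": 0,"ax": 0,"ay": 0,"az": 0},
    {"tx": 0,"ty": 0,"tz": 0,"ax": 0,"ay": 0,"az": 0},
    {"tx": 0,"ty": 0,"tz": 0,"ax": 0,"ay": 0,"az": 0},
    {"tx": 0,"ty": 0,"tz": 0,"ax": 0,"ay": 0,"az": 0},
    {"tx": 0,"ty": 0,"tz": 0,"ax": 0,"ay": 0,"az": 0}
  ],
  "hand": 0.03,
  "grip_force": 25
}}

```text
t: 11.22
ee_pos: [0.4588, 0.1347, 0.0895]
tcp_rot: [0.0, 0.731, 0.682, 0.0]
wrist_force: [1.2, -1.5, 0.5]
gripper_width: 0.0441
grip_force: 24.9
```

```bash
python3 -c "
from h import *
go(.46,-.335,.24)"
```

```text
t 11.2167 pos [0.4588 0.1347 0.0895] closing deg -3.9881735810720773 z [ 0.0009  0.     -1.    ] q [ 0.0373  0.474   1.7426 -0.      0.924   0.1069] w 0.04406848833502541 f 24.910638257861137 [ 1.2066 -1.5105  0.4844]
tool shift needed [-0.4685  0.034  -0.1505]
```

Emit:
{"api": "carry_out", "payload": {
  "increments": [
    {"tx": 0,"ty": 0,"tz": -0.015,"ax": 0,"ay": 0,"az": 0},
    {"tx": 0,"ty": 0,"tz": -0.025,"ax": 0,"ay": 0,"az": 0},
    {"tx": 0,"ty": 0,"tz": -0.03,"ax": 0,"ay": 0,"az": 0},
    {"tx": 0,"ty": 0,"tz": -0.03,"ax": 0,"ay": 0,"az": 0},
    {"tx": 0,"ty": 0,"tz": -0.03,"ax": 0,"ay": 0,"az": 0},
    {"tx": 0,"ty": 0,"tz": -0.02,"ax": 0,"ay": 0,"az": 0},
    {"tx": -0.0155,"ty": 0.0024,"tz": 0,"ax": 0,"ay": 0,"az": 0},
    {"tx": -0.025,"ty": 0.0024,"tz": 0,"ax": 0,"ay": 0,"az": 0},
    {"tx": -0.0357,"ty": 0.0024,"tz": 0,"ax": 0,"ay": 0,"az": 0},
    {"tx": -0.0357,"ty": 0.0024,"tz": 0,"ax": 0,"ay": 0,"az": 0},
    {"tx": -0.0357,"ty": 0.0024,"tz": 0,"ax": 0,"ay": 0,"az": 0},
    {"tx": -0.0357,"ty": 0.0024,"tz": 0,"ax": 0,"ay": 0,"az": 0}
  ]
}}

```text
t: 12.22
ee_pos: [0.4593, -0.0505, 0.2388]
tcp_rot: [-0.001, 0.731, 0.682, -0.0]
wrist_force: [0.4, -0.0, -3.5]
gripper_width: 0.0435
grip_force: 24.9
```

Emit:
{"api": "carry_out", "payload": {
  "increments": [
    {"tx": -0.0357,"ty": 0.0024,"tz": 0,"ax": 0,"ay": 0,"az": 0},
    {"tx": -0.0357,"ty": 0.0024,"tz": 0,"ax": 0,"ay": 0,"az": 0},
    {"tx": -0.0357,"ty": 0.0024,"tz": 0,"ax": 0,"ay": 0,"az": 0},
    {"tx": -0.0357,"ty": 0.0024,"tz": 0,"ax": 0,"ay": 0,"az": 0},
    {"tx": -0.0357,"ty": 0.0024,"tz": 0,"ax": 0,"ay": 0,"az": 0},
    {"tx": -0.0357,"ty": 0.0024,"tz": 0,"ax": 0,"ay": 0,"az": 0},
    {"tx": -0.0357,"ty": 0.0024,"tz": 0,"ax": 0,"ay": 0,"az": 0},
    {"tx": -0.0357,"ty": 0.0024,"tz": 0,"ax": 0,"ay": 0,"az": 0},
    {"tx": 0,"ty": 0,"tz": 0,"ax": 0,"ay": 0,"az": 0},
    {"tx": 0,"ty": 0,"tz": 0,"ax": 0,"ay": 0,"az": 0},
    {"tx": 0,"ty": 0,"tz": 0,"ax": 0,"ay": 0,"az": 0}
  ]
}}

```text
t: 13.13
ee_pos: [0.4591, -0.3347, 0.2386]
tcp_rot: [-0.001, 0.731, 0.682, 0.0]
wrist_force: [-0.7, 1.4, -3.1]
gripper_width: 0.0437
grip_force: 24.9
```

```bash
python3 -c "
from h import *
go(.46,-.335,.0805)"
```

```text
t 13.1333 pos [ 0.4591 -0.3347  0.2386] closing deg -3.9953694525876955 z [-0.0014  0.002  -1.    ] q [-0.8384  0.432   1.2887  0.0003  1.4233 -0.7687] w 0.04368611657147298 f 24.908062554895878 [-0.7298  1.408  -3.1396]
tool shift needed [-0.0006  0.0012  0.1581]
```

Emit:
{"api": "carry_out", "payload": {
  "increments": [
    {"tx": 0,"ty": 0,"tz": 0.01,"ax": 0,"ay": 0,"az": 0},
    {"tx": 0,"ty": 0,"tz": 0.025,"ax": 0,"ay": 0,"az": 0},
    {"tx": 0,"ty": 0,"tz": 0.03,"ax": 0,"ay": 0,"az": 0},
    {"tx": 0,"ty": 0,"tz": 0.03,"ax": 0,"ay": 0,"az": 0},
    {"tx": 0,"ty": 0,"tz": 0.025,"ax": 0,"ay": 0,"az": 0},
    {"tx": 0,"ty": 0,"tz": 0.015,"ax": 0,"ay": 0,"az": 0},
    {"tx": 0,"ty": 0,"tz": 0.01,"ax": 0,"ay": 0,"az": 0},
    {"tx": 0,"ty": 0,"tz": 0.007,"ax": 0,"ay": 0,"az": 0},
    {"tx": 0,"ty": 0,"tz": 0.003,"ax": 0,"ay": 0,"az": 0},
    {"tx": 0,"ty": 0,"tz": 0.002,"ax": 0,"ay": 0,"az": 0},
    {"tx": 0,"ty": 0,"tz": 0.002,"ax": 0,"ay": 0,"az": 0},
    {"tx": 0,"ty": 0,"tz": 0,"ax": 0,"ay": 0,"az": 0}
  ]
}}

```text
t: 14.13
ee_pos: [0.4595, -0.3355, 0.0807]
tcp_rot: [0.0, 0.731, 0.682, -0.0]
wrist_force: [0.7, -0.1, -3.0]
gripper_width: 0.0437
grip_force: 24.9
```

Emit:
{"api": "carry_out", "payload": {
  "increments": [
    {"tx": 0,"ty": 0,"tz": 0,"ax": 0,"ay": 0,"az": 0},
    {"tx": 0,"ty": 0,"tz": 0,"ax": 0,"ay": 0,"az": 0}
  ]
}}

```text
t: 14.3
ee_pos: [0.4595, -0.3356, 0.0809]
tcp_rot: [0.001, 0.731, 0.682, -0.0]
wrist_force: [-0.7, 0.2, -2.9]
gripper_width: 0.0441
grip_force: 24.9
```

Emit:
{"api": "carry_out", "payload": {
  "increments": [
    {"tx": 0,"ty": 0,"tz": 0.0005,"ax": 0,"ay": 0,"az": 0},
    {"tx": 0,"ty": 0,"tz": 0,"ax": 0,"ay": 0,"az": 0}
  ]
}}

```text
t: 14.47
ee_pos: [0.4595, -0.3355, 0.08]
tcp_rot: [0.0, 0.731, 0.682, -0.0]
wrist_force: [0.1, 0.6, -3.7]
gripper_width: 0.0436
grip_force: 24.9
```

Emit:
{"api": "carry_out", "payload": {
  "increments": [
    {"tx": 0,"ty": 0,"tz": 0,"ax": 0,"ay": 0,"az": 0},
    {"tx": 0,"ty": 0,"tz": 0,"ax": 0,"ay": 0,"az": 0},
    {"tx": 0,"ty": 0,"tz": 0,"ax": 0,"ay": 0,"az": 0},
    {"tx": 0,"ty": 0,"tz": 0,"ax": 0,"ay": 0,"az": 0},
    {"tx": 0,"ty": 0,"tz": 0,"ax": 0,"ay": 0,"az": 0},
    {"tx": 0,"ty": 0,"tz": 0,"ax": 0,"ay": 0,"az": 0},
    {"tx": 0,"ty": 0,"tz": -0.02,"ax": 0,"ay": 0,"az": 0},
    {"tx": 0,"ty": 0,"tz": -0.03,"ax": 0,"ay": 0,"az": 0},
    {"tx": 0,"ty": 0,"tz": -0.035,"ax": 0,"ay": 0,"az": 0},
    {"tx": 0,"ty": 0,"tz": -0.035,"ax": 0,"ay": 0,"az": 0},
    {"tx": 0,"ty": 0,"tz": -0.03,"ax": 0,"ay": 0,"az": 0},
    {"tx": 0,"ty": 0,"tz": -0.01,"ax": 0,"ay": 0,"az": 0}
  ],
  "hand": 0.088
}}

```text
t: 15.47
ee_pos: [0.4601, -0.3361, 0.2446]
tcp_rot: [0.004, 0.731, 0.682, -0.0]
wrist_force: [0.3, 0.2, 0.6]
gripper_width: 0.0884
grip_force: 0.0
```

Emit:
{"api": "carry_out", "payload": {
  "increments": [
    {"tx": 0.031,"ty": 0.001,"tz": 0,"ax": 0,"ay": 0,"az": 0},
    {"tx": 0.034,"ty": 0.001,"tz": 0,"ax": 0,"ay": 0,"az": 0},
    {"tx": 0.034,"ty": 0.001,"tz": 0,"ax": 0,"ay": 0,"az": 0},
    {"tx": 0.034,"ty": 0.001,"tz": 0,"ax": 0,"ay": 0,"az": 0},
    {"tx": 0.034,"ty": 0.001,"tz": 0,"ax": 0,"ay": 0,"az": 0},
    {"tx": 0.034,"ty": 0.001,"tz": 0,"ax": 0,"ay": 0,"az": 0},
    {"tx": 0.034,"ty": 0.001,"tz": 0,"ax": 0,"ay": 0,"az": 0},
    {"tx": 0.034,"ty": 0.001,"tz": 0,"ax": 0,"ay": 0,"az": 0},
    {"tx": 0.034,"ty": 0.001,"tz": 0,"ax": 0,"ay": 0,"az": 0},
    {"tx": 0.034,"ty": 0.001,"tz": 0,"ax": 0,"ay": 0,"az": 0},
    {"tx": 0.034,"ty": 0.001,"tz": 0,"ax": 0,"ay": 0,"az": 0},
    {"tx": 0.034,"ty": 0.001,"tz": 0,"ax": 0,"ay": 0,"az": 0}
  ]
}}

```text
t: 16.47
ee_pos: [0.4992, 0.0695, 0.2391]
tcp_rot: [-0.0, 0.731, 0.682, -0.0]
wrist_force: [1.3, -0.8, 0.4]
gripper_width: 0.0878
grip_force: 0.0
```

Emit:
{"api": "carry_out", "payload": {
  "increments": [
    {"tx": 0.034,"ty": 0.001,"tz": 0,"ax": 0,"ay": 0,"az": 0},
    {"tx": 0.034,"ty": 0.002,"tz": 0,"ax": 0,"ay": 0,"az": 0},
    {"tx": 0.03,"ty": 0.001,"tz": 0,"ax": 0,"ay": 0,"az": 0},
    {"tx": 0,"ty": 0,"tz": 0,"ax": 0,"ay": 0,"az": -6.92},
    {"tx": 0,"ty": 0,"tz": 0,"ax": 0,"ay": 0,"az": -6.92},
    {"tx": 0,"ty": 0,"tz": 0,"ax": 0,"ay": 0,"az": -6.92},
    {"tx": 0,"ty": 0,"tz": 0,"ax": 0,"ay": 0,"az": -6.92},
    {"tx": 0,"ty": 0,"tz": 0,"ax": 0,"ay": 0,"az": -6.92},
    {"tx": 0,"ty": 0,"tz": 0,"ax": 0,"ay": 0,"az": -6.92},
    {"tx": 0,"ty": 0,"tz": 0,"ax": 0,"ay": 0,"az": -6.92},
    {"tx": 0,"ty": 0,"tz": 0,"ax": 0,"ay": 0,"az": -6.92},
    {"tx": 0,"ty": 0,"tz": 0,"ax": 0,"ay": 0,"az": -6.92}
  ]
}}

```text
t: 17.47
ee_pos: [0.5101, 0.1652, 0.2389]
tcp_rot: [-0.001, 0.27, 0.963, -0.0]
wrist_force: [0.3, -0.8, 0.7]
gripper_width: 0.088
grip_force: 0.0
```

Emit:
{"api": "carry_out", "payload": {
  "increments": [
    {"tx": 0,"ty": 0,"tz": 0,"ax": 0,"ay": 0,"az": -6.92},
    {"tx": 0,"ty": 0,"tz": 0,"ax": 0,"ay": 0,"az": -6.92},
    {"tx": 0,"ty": 0,"tz": 0,"ax": 0,"ay": 0,"az": -6.92},
    {"tx": 0,"ty": 0,"tz": 0,"ax": 0,"ay": 0,"az": -6.92},
    {"tx": 0,"ty": 0,"tz": 0,"ax": 0,"ay": 0,"az": 0},
    {"tx": 0,"ty": 0,"tz": 0,"ax": 0,"ay": 0,"az": 0}
  ]
}}

```text
t: 17.97
ee_pos: [0.5102, 0.1653, 0.2392]
tcp_rot: [-0.001, 0.037, 0.999, -0.0]
wrist_force: [-0.1, -1.2, 0.3]
gripper_width: 0.088
grip_force: 0.0
```

```bash
python3 - <<'E'
from h import *
go(.5105,.1655,.041)
a=read_camera("top")["frame"];b=read_camera("side")["frame"]
o=np.hstack([cv2.resize(a[150:310,400:530],None,fx=3,fy=3),cv2.resize(b[220:380,180:310],None,fx=3,fy=3)])
cv2.imwrite("pics/c5.png",cv2.convertScaleAbs(o[:,:,::-1],alpha=1.5))
E
```

```text
t 17.9667 pos [0.5102 0.1653 0.2392] closing deg 85.76128762397114 z [-0.0011 -0.0001 -1.    ] q [ 0.0924  0.3763  1.3781  0.      1.3883 -1.4045] w 0.087993732028778 f 0.0 [-0.0832 -1.1819  0.2593]
tool shift needed [-0.0005  0.0003  0.1982]
```

View pics/c5.png

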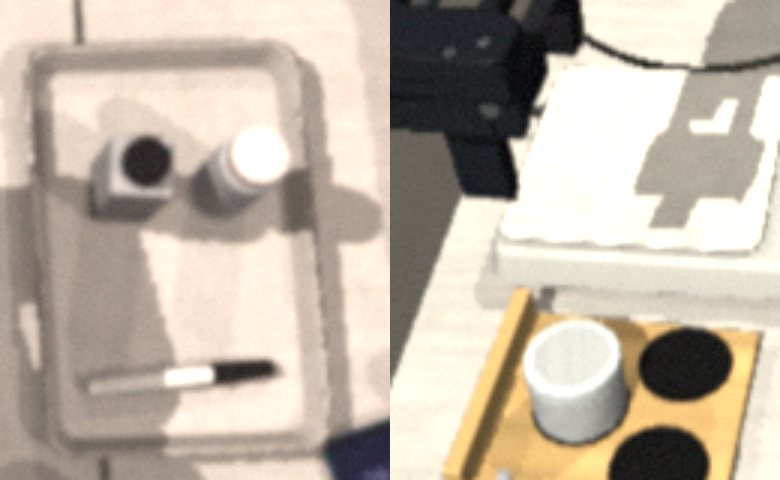

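The square can's cap is at crop (147,160) and the round can's is at (260,155); both stand in the tray. The tin is still on the rear disc. Now I'll descend on the tin.

Emit:
{"api": "carry_out", "payload": {
  "increments": [
    {"tx": 0,"ty": 0,"tz": 0.025,"ax": 0,"ay": 0,"az": 0},
    {"tx": 0,"ty": 0,"tz": 0.03,"ax": 0,"ay": 0,"az": 0},
    {"tx": 0,"ty": 0,"tz": 0.03,"ax": 0,"ay": 0,"az": 0},
    {"tx": 0,"ty": 0,"tz": 0.03,"ax": 0,"ay": 0,"az": 0},
    {"tx": 0,"ty": 0,"tz": 0.025,"ax": 0,"ay": 0,"az": 0},
    {"tx": 0,"ty": 0,"tz": 0.02,"ax": 0,"ay": 0,"az": 0},
    {"tx": 0,"ty": 0,"tz": 0.015,"ax": 0,"ay": 0,"az": 0},
    {"tx": 0,"ty": 0,"tz": 0.012,"ax": 0,"ay": 0,"az": 0},
    {"tx": 0,"ty": 0,"tz": 0.006,"ax": 0,"ay": 0,"az": 0},
    {"tx": 0,"ty": 0,"tz": 0.003,"ax": 0,"ay": 0,"az": 0},
    {"tx": 0,"ty": 0,"tz": 0,"ax": 0,"ay": 0,"az": 0},
    {"tx": 0,"ty": 0,"tz": 0,"ax": 0,"ay": 0,"az": 0}
  ]
}}

```text
t: 19.07
ee_pos: [0.5106, 0.1653, 0.0444]
tcp_rot: [0.0, 0.035, 0.999, 0.0]
wrist_force: [-0.3, -0.5, 0.5]
gripper_width: 0.0883
grip_force: 0.0
```

Emit:
{"api": "carry_out", "payload": {
  "increments": [
    {"tx": 0,"ty": 0,"tz": 0,"ax": 0,"ay": 0,"az": 0},
    {"tx": 0,"ty": 0,"tz": 0,"ax": 0,"ay": 0,"az": 0},
    {"tx": 0,"ty": 0,"tz": 0,"ax": 0,"ay": 0,"az": 0},
    {"tx": 0,"ty": 0,"tz": 0,"ax": 0,"ay": 0,"az": 0},
    {"tx": 0,"ty": 0,"tz": 0,"ax": 0,"ay": 0,"az": 0},
    {"tx": 0,"ty": 0,"tz": 0,"ax": 0,"ay": 0,"az": 0},
    {"tx": 0,"ty": 0,"tz": 0,"ax": 0,"ay": 0,"az": 0},
    {"tx": 0,"ty": 0,"tz": 0,"ax": 0,"ay": 0,"az": 0},
    {"tx": 0,"ty": 0,"tz": 0,"ax": 0,"ay": 0,"az": 0}
  ],
  "hand": 0.035,
  "grip_force": 25
}}

```text
t: 19.82
ee_pos: [0.5104, 0.1653, 0.0439]
tcp_rot: [0.0, 0.035, 0.999, 0.0]
wrist_force: [-0.4, 0.8, 2.3]
gripper_width: 0.0494
grip_force: 25.0
```

```bash
python3 -c "
from h import *
go(.4965,-.009,.14)"
```

```text
t 19.8167 pos [0.5104 0.1653 0.0439] closing deg 85.9707881851805 z [ 0.0001  0.0001 -1.    ] q [ 0.0924  0.6198  1.6196  0.      0.9021 -1.4081] w 0.04944526576429602 f 24.98024654109031 [-0.4428  0.7818  2.3477]
tool shift needed [ 0.0016 -0.1748 -0.0961]
```

Emit:
{"api": "carry_out", "payload": {
  "increments": [
    {"tx": 0,"ty": 0,"tz": -0.016,"ax": 0,"ay": 0,"az": 0},
    {"tx": 0,"ty": 0,"tz": -0.025,"ax": 0,"ay": 0,"az": 0},
    {"tx": 0,"ty": 0,"tz": -0.03,"ax": 0,"ay": 0,"az": 0},
    {"tx": 0,"ty": 0,"tz": -0.025,"ax": 0,"ay": 0,"az": 0},
    {"tx": 0,"ty": -0.015,"tz": 0,"ax": 0,"ay": 0,"az": 0},
    {"tx": 0.0016,"ty": -0.03,"tz": 0,"ax": 0,"ay": 0,"az": 0},
    {"tx": 0,"ty": -0.03,"tz": 0,"ax": 0,"ay": 0,"az": 0},
    {"tx": 0,"ty": -0.03,"tz": 0,"ax": 0,"ay": 0,"az": 0},
    {"tx": 0,"ty": -0.03,"tz": 0,"ax": 0,"ay": 0,"az": 0},
    {"tx": 0,"ty": -0.025,"tz": 0,"ax": 0,"ay": 0,"az": 0},
    {"tx": 0,"ty": -0.015,"tz": 0,"ax": 0,"ay": 0,"az": 0},
    {"tx": 0,"ty": 0,"tz": 0,"ax": 0,"ay": 0,"az": 0}
  ]
}}

```text
t: 20.82
ee_pos: [0.4963, -0.0116, 0.1396]
tcp_rot: [-0.0, 0.037, 0.999, -0.0]
wrist_force: [0.1, -1.1, -1.7]
gripper_width: 0.0494
grip_force: 25.0
```

Emit:
{"api": "carry_out", "payload": {
  "increments": [
    {"tx": 0,"ty": 0,"tz": 0.015,"ax": 0,"ay": 0,"az": 0},
    {"tx": 0,"ty": 0,"tz": 0.02,"ax": 0,"ay": 0,"az": 0},
    {"tx": 0,"ty": 0,"tz": 0.015,"ax": 0,"ay": 0,"az": 0},
    {"tx": 0,"ty": 0,"tz": 0.01,"ax": 0,"ay": 0,"az": 0},
    {"tx": 0,"ty": 0,"tz": 0.005,"ax": 0,"ay": 0,"az": 0},
    {"tx": 0,"ty": 0,"tz": 0.002,"ax": 0,"ay": 0,"az": 0},
    {"tx": 0,"ty": 0,"tz": 0.001,"ax": 0,"ay": 0,"az": 0},
    {"tx": 0,"ty": 0,"tz": 0,"ax": 0,"ay": 0,"az": 0},
    {"tx": 0,"ty": 0,"tz": 0,"ax": 0,"ay": 0,"az": 0}
  ]
}}

```text
t: 21.57
ee_pos: [0.4967, -0.0091, 0.0724]
tcp_rot: [0.001, 0.035, 0.999, -0.0]
wrist_force: [0.2, 0.1, -1.7]
gripper_width: 0.0492
grip_force: 25.0
```

```bash
python3 -c "
from h import *
go(.4965,-.009,.07)"
```

```text
t 21.5667 pos [ 0.4967 -0.0091  0.0724] closing deg 85.97940140512671 z [ 0.001  -0.0003 -1.    ] q [-0.2571  0.5257  1.7086  0.      0.9062 -1.7577] w 0.04923478466437184 f 24.99004791956395 [ 0.1807  0.1225 -1.7424]
tool shift needed [0.0002 0.0001 0.0024]
```

Emit:
{"api": "carry_out", "payload": {
  "increments": [
    {"tx": 0,"ty": 0,"tz": 0.001,"ax": 0,"ay": 0,"az": 0},
    {"tx": 0,"ty": 0,"tz": 0.0008,"ax": 0,"ay": 0,"az": 0},
    {"tx": 0,"ty": 0,"tz": 0,"ax": 0,"ay": 0,"az": 0}
  ]
}}

```text
t: 21.82
ee_pos: [0.4965, -0.0092, 0.0701]
tcp_rot: [0.0, 0.035, 0.999, -0.0]
wrist_force: [0.5, 0.2, -1.5]
gripper_width: 0.0498
grip_force: 25.0
```

Emit:
{"api": "carry_out", "payload": {
  "increments": [
    {"tx": 0,"ty": 0,"tz": 0,"ax": 0,"ay": 0,"az": 0},
    {"tx": 0,"ty": 0,"tz": 0,"ax": 0,"ay": 0,"az": 0},
    {"tx": 0,"ty": 0,"tz": 0,"ax": 0,"ay": 0,"az": 0},
    {"tx": 0,"ty": 0,"tz": 0,"ax": 0,"ay": 0,"az": 0},
    {"tx": 0,"ty": 0,"tz": 0,"ax": 0,"ay": 0,"az": 0},
    {"tx": 0,"ty": 0,"tz": 0,"ax": 0,"ay": 0,"az": 0},
    {"tx": 0,"ty": 0,"tz": -0.02,"ax": 0,"ay": 0,"az": 0},
    {"tx": 0,"ty": 0,"tz": -0.03,"ax": 0,"ay": 0,"az": 0},
    {"tx": 0,"ty": 0,"tz": -0.035,"ax": 0,"ay": 0,"az": 0},
    {"tx": 0,"ty": 0,"tz": -0.035,"ax": 0,"ay": 0,"az": 0},
    {"tx": 0,"ty": 0,"tz": -0.035,"ax": 0,"ay": 0,"az": 0},
    {"tx": 0,"ty": 0,"tz": -0.014,"ax": 0,"ay": 0,"az": 0}
  ],
  "hand": 0.088
}}

```text
t: 22.82
ee_pos: [0.4973, -0.0093, 0.2436]
tcp_rot: [0.003, 0.035, 0.999, -0.001]
wrist_force: [0.5, -0.5, 0.7]
gripper_width: 0.0879
grip_force: 0.0
```

Emit:
{"api": "carry_out", "payload": {
  "increments": [
    {"tx": 0,"ty": 0,"tz": 0,"ax": 0,"ay": 0,"az": 6.92},
    {"tx": 0,"ty": 0,"tz": 0,"ax": 0,"ay": 0,"az": 6.92},
    {"tx": 0,"ty": 0,"tz": 0,"ax": 0,"ay": 0,"az": 6.92},
    {"tx": 0,"ty": 0,"tz": 0,"ax": 0,"ay": 0,"az": 6.92},
    {"tx": 0,"ty": 0,"tz": 0,"ax": 0,"ay": 0,"az": 6.92},
    {"tx": 0,"ty": 0,"tz": 0,"ax": 0,"ay": 0,"az": 6.92},
    {"tx": 0,"ty": 0,"tz": 0,"ax": 0,"ay": 0,"az": 6.92},
    {"tx": 0,"ty": 0,"tz": 0,"ax": 0,"ay": 0,"az": 6.92},
    {"tx": 0,"ty": 0,"tz": 0,"ax": 0,"ay": 0,"az": 6.92},
    {"tx": 0,"ty": 0,"tz": 0,"ax": 0,"ay": 0,"az": 6.92},
    {"tx": 0,"ty": 0,"tz": 0,"ax": 0,"ay": 0,"az": 6.92},
    {"tx": 0,"ty": 0,"tz": 0,"ax": 0,"ay": 0,"az": 6.92}
  ]
}}

```text
t: 23.82
ee_pos: [0.4963, -0.0092, 0.239]
tcp_rot: [-0.0, 0.691, 0.723, -0.0]
wrist_force: [0.5, 0.1, -0.3]
gripper_width: 0.088
grip_force: 0.0
```

Emit:
{"api": "carry_out", "payload": {
  "increments": [
    {"tx": 0,"ty": 0,"tz": 0,"ax": 0,"ay": 0,"az": 6.92},
    {"tx": 0,"ty": 0,"tz": 0,"ax": 0,"ay": 0,"az": 0},
    {"tx": 0,"ty": 0,"tz": 0,"ax": 0,"ay": 0,"az": 0}
  ]
}}

```text
t: 24.07
ee_pos: [0.4964, -0.0092, 0.239]
tcp_rot: [-0.0, 0.73, 0.683, -0.0]
wrist_force: [1.0, -0.2, 0.1]
gripper_width: 0.088
grip_force: 0.0
```

```bash
python3 -c "
from h import *
go(.4595,-.3355,.24)"
```

```text
t 24.0667 pos [ 0.4964 -0.0092  0.239 ] closing deg -3.7827728180198097 z [-0.0002  0.     -1.    ] q [-0.2574  0.3082  1.4849 -0.      1.3487 -0.1914] w 0.08798651939259278 f 0.0 [ 0.9657 -0.1952  0.0504]
tool shift needed [-0.328  -0.0153 -0.001 ]
```

Emit:
{"api": "carry_out", "payload": {
  "increments": [
    {"tx": -0.0328,"ty": -0.0015,"tz": 0,"ax": 0,"ay": 0,"az": 0},
    {"tx": -0.0328,"ty": -0.0015,"tz": 0,"ax": 0,"ay": 0,"az": 0},
    {"tx": -0.0328,"ty": -0.0015,"tz": 0,"ax": 0,"ay": 0,"az": 0},
    {"tx": -0.0328,"ty": -0.0015,"tz": 0,"ax": 0,"ay": 0,"az": 0},
    {"tx": -0.0328,"ty": -0.0015,"tz": 0,"ax": 0,"ay": 0,"az": 0},
    {"tx": -0.0328,"ty": -0.0015,"tz": 0,"ax": 0,"ay": 0,"az": 0},
    {"tx": -0.0328,"ty": -0.0015,"tz": 0,"ax": 0,"ay": 0,"az": 0},
    {"tx": -0.0328,"ty": -0.0015,"tz": 0,"ax": 0,"ay": 0,"az": 0},
    {"tx": -0.0328,"ty": -0.0015,"tz": 0,"ax": 0,"ay": 0,"az": 0},
    {"tx": -0.0328,"ty": -0.0015,"tz": 0,"ax": 0,"ay": 0,"az": 0},
    {"tx": 0,"ty": 0,"tz": 0,"ax": 0,"ay": 0,"az": 0},
    {"tx": 0,"ty": 0,"tz": 0,"ax": 0,"ay": 0,"az": 0}
  ]
}}

```text
t: 25.07
ee_pos: [0.4582, -0.3364, 0.2385]
tcp_rot: [-0.0, 0.731, 0.682, 0.0]
wrist_force: [0.5, 0.8, 0.5]
gripper_width: 0.0884
grip_force: 0.0
```

```bash
python3 - <<'E'
from h import *
go(.4595,-.3355,.08)
crop(read_camera("top")["frame"],160,150,180,130,4.4,"pics/c6.png")
E
```

```text
t 25.0667 pos [ 0.4582 -0.3364  0.2385] closing deg -3.9482915211511975 z [-0.0005  0.0008 -1.    ] q [-0.8415  0.432   1.2888  0.0001  1.4217 -0.7727] w 0.08835456562703163 f 0.0 [0.462  0.7883 0.5438]
tool shift needed [0.0009 0.0013 0.1585]
```

View pics/c6.png

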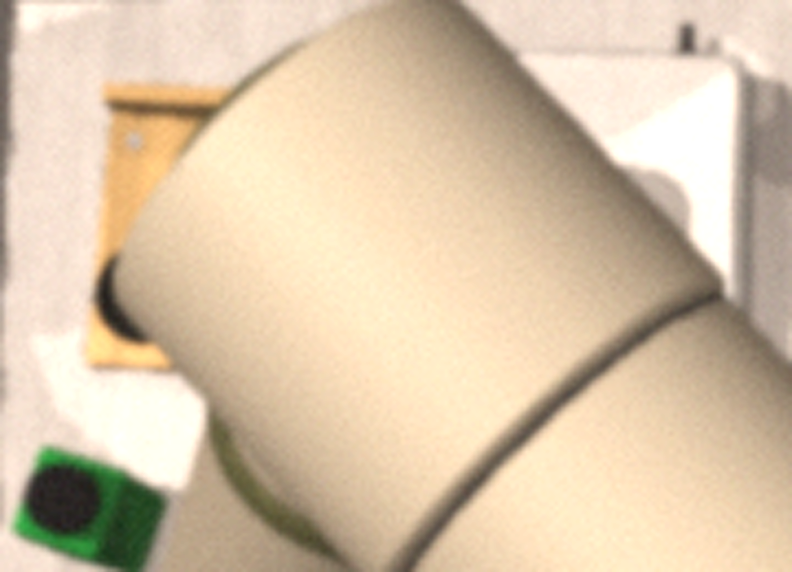

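The arm hides the scale in the top view, so I'll use the side camera.

```bash
python3 - <<'E'
from h import *
crop(read_camera("side")["frame"],190,180,190,200,3,"pics/c7.png")
E
```

```text
(no output)
```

View pics/c7.png

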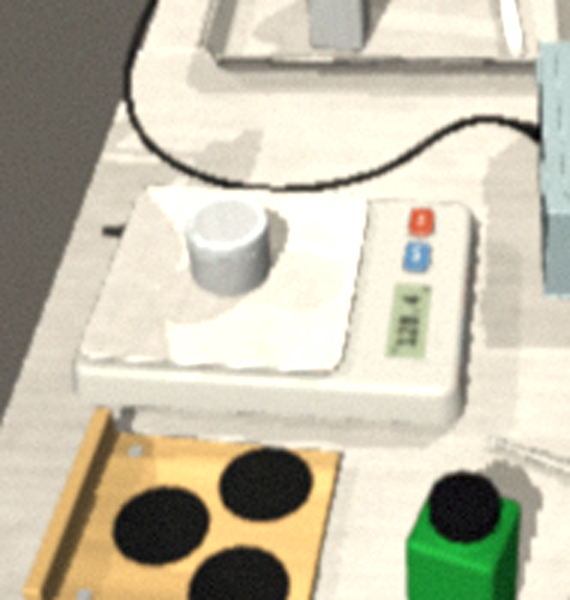

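```bash
python3 - <<'E'
from h import *
s=read_camera("side")
P=lambda u,v:(190+u/3-.3,180+v/3-.3)
print("tin top",at(s,P(228,226),.077))
for p in((150,187),(367,200),(340,370),(83,358),(238,272)):print(at(s,P(*p),.037))
E
```

```text
tin top [ 0.4956 -0.0013]
[ 0.5652 -0.0863]
[ 0.4189 -0.0775]
[0.423  0.0761]
[0.573  0.0725]
[ 0.4937 -0.0045]
```

The tin stands upright about 4 mm from the platform middle (crop (228,226)), well within 15 mm. Next I'll return the square can.

Emit:
{"api": "carry_out", "payload": {
  "increments": [
    {"tx": 0.001,"ty": 0.001,"tz": 0.02,"ax": 0,"ay": 0,"az": 0},
    {"tx": 0,"ty": 0,"tz": 0.025,"ax": 0,"ay": 0,"az": 0},
    {"tx": 0,"ty": 0,"tz": 0.025,"ax": 0,"ay": 0,"az": 0},
    {"tx": 0,"ty": 0,"tz": 0.025,"ax": 0,"ay": 0,"az": 0},
    {"tx": 0,"ty": 0,"tz": 0.025,"ax": 0,"ay": 0,"az": 0},
    {"tx": 0,"ty": 0,"tz": 0.02,"ax": 0,"ay": 0,"az": 0},
    {"tx": 0,"ty": 0,"tz": 0.012,"ax": 0,"ay": 0,"az": 0},
    {"tx": 0,"ty": 0,"tz": 0.006,"ax": 0,"ay": 0,"az": 0},
    {"tx": 0,"ty": 0,"tz": 0.001,"ax": 0,"ay": 0,"az": 0},
    {"tx": 0,"ty": 0,"tz": 0,"ax": 0,"ay": 0,"az": 0},
    {"tx": 0,"ty": 0,"tz": 0,"ax": 0,"ay": 0,"az": 0}
  ]
}}

```text
t: 26.13
ee_pos: [0.4602, -0.3344, 0.0811]
tcp_rot: [0.001, 0.731, 0.682, 0.0]
wrist_force: [0.1, -0.6, 1.3]
gripper_width: 0.0881
grip_force: 0.0
```

Emit:
{"api": "carry_out", "payload": {
  "increments": [
    {"tx": 0,"ty": 0,"tz": 0,"ax": 0,"ay": 0,"az": 0},
    {"tx": 0,"ty": 0,"tz": 0,"ax": 0,"ay": 0,"az": 0},
    {"tx": 0,"ty": 0,"tz": 0,"ax": 0,"ay": 0,"az": 0},
    {"tx": 0,"ty": 0,"tz": 0,"ax": 0,"ay": 0,"az": 0},
    {"tx": 0,"ty": 0,"tz": 0,"ax": 0,"ay": 0,"az": 0},
    {"tx": 0,"ty": 0,"tz": 0,"ax": 0,"ay": 0,"az": 0},
    {"tx": 0,"ty": 0,"tz": 0,"ax": 0,"ay": 0,"az": 0},
    {"tx": 0,"ty": 0,"tz": 0,"ax": 0,"ay": 0,"az": 0},
    {"tx": 0,"ty": 0,"tz": 0,"ax": 0,"ay": 0,"az": 0}
  ],
  "hand": 0.03,
  "grip_force": 25
}}

```text
t: 26.88
ee_pos: [0.4598, -0.3345, 0.0801]
tcp_rot: [0.0, 0.731, 0.682, 0.0]
wrist_force: [0.5, -0.9, 0.9]
gripper_width: 0.0437
grip_force: 25.0
```

```bash
python3 -c "
from h import *
go(.4588,.1347,.24)"
```

```text
t 26.8833 pos [ 0.4598 -0.3345  0.0801] closing deg -3.9886339206420898 z [ 0.0003 -0.0002 -1.    ] q [-0.837   0.6059  1.4957  0.0001  1.0397 -0.7674] w 0.043691918404606685 f 24.9605388091004 [ 0.5456 -0.9298  0.914 ]
tool shift needed [ 0.4679 -0.0336 -0.16  ]
```

Emit:
{"api": "carry_out", "payload": {
  "increments": [
    {"tx": 0,"ty": 0,"tz": -0.015,"ax": 0,"ay": 0,"az": 0},
    {"tx": 0,"ty": 0,"tz": -0.03,"ax": 0,"ay": 0,"az": 0},
    {"tx": 0,"ty": 0,"tz": -0.035,"ax": 0,"ay": 0,"az": 0},
    {"tx": 0,"ty": 0,"tz": -0.035,"ax": 0,"ay": 0,"az": 0},
    {"tx": 0,"ty": 0,"tz": -0.03,"ax": 0,"ay": 0,"az": 0},
    {"tx": 0,"ty": 0,"tz": -0.015,"ax": 0,"ay": 0,"az": 0},
    {"tx": 0.016,"ty": -0.0024,"tz": 0,"ax": 0,"ay": 0,"az": 0},
    {"tx": 0.026,"ty": -0.0024,"tz": 0,"ax": 0,"ay": 0,"az": 0},
    {"tx": 0.0356,"ty": -0.0024,"tz": 0,"ax": 0,"ay": 0,"az": 0},
    {"tx": 0.0356,"ty": -0.0024,"tz": 0,"ax": 0,"ay": 0,"az": 0},
    {"tx": 0.0356,"ty": -0.0024,"tz": 0,"ax": 0,"ay": 0,"az": 0},
    {"tx": 0.0356,"ty": -0.0024,"tz": 0,"ax": 0,"ay": 0,"az": 0}
  ]
}}

```text
t: 27.88
ee_pos: [0.4575, -0.1477, 0.2395]
tcp_rot: [-0.001, 0.731, 0.682, -0.0]
wrist_force: [-0.3, 0.5, -2.8]
gripper_width: 0.0435
grip_force: 25.0
```

Emit:
{"api": "carry_out", "payload": {
  "increments": [
    {"tx": 0.0356,"ty": -0.0024,"tz": 0,"ax": 0,"ay": 0,"az": 0},
    {"tx": 0.0356,"ty": -0.0024,"tz": 0,"ax": 0,"ay": 0,"az": 0},
    {"tx": 0.0356,"ty": -0.0024,"tz": 0,"ax": 0,"ay": 0,"az": 0},
    {"tx": 0.0356,"ty": -0.0024,"tz": 0,"ax": 0,"ay": 0,"az": 0},
    {"tx": 0.0356,"ty": -0.0024,"tz": 0,"ax": 0,"ay": 0,"az": 0},
    {"tx": 0.0356,"ty": -0.0024,"tz": 0,"ax": 0,"ay": 0,"az": 0},
    {"tx": 0.0356,"ty": -0.0024,"tz": 0,"ax": 0,"ay": 0,"az": 0},
    {"tx": 0.0356,"ty": -0.0024,"tz": 0,"ax": 0,"ay": 0,"az": 0},
    {"tx": 0,"ty": 0,"tz": 0,"ax": 0,"ay": 0,"az": 0},
    {"tx": 0,"ty": 0,"tz": 0,"ax": 0,"ay": 0,"az": 0},
    {"tx": 0,"ty": 0,"tz": 0,"ax": 0,"ay": 0,"az": 0}
  ]
}}

```text
t: 28.8
ee_pos: [0.4586, 0.1357, 0.2397]
tcp_rot: [-0.0, 0.731, 0.682, -0.001]
wrist_force: [-1.3, -0.1, -2.8]
gripper_width: 0.0438
grip_force: 25.0
```

```bash
python3 -c "
from h import *
go(.4588,.1357,.0895)"
```

```text
t 28.8 pos [0.4586 0.1357 0.2397] closing deg -3.962982158516817 z [-0.001  -0.0004 -1.    ] q [ 0.0397  0.2768  1.5294 -0.0004  1.3364  0.109 ] w 0.04380959249932698 f 24.964026579691563 [-1.2624 -0.0952 -2.822 ]
tool shift needed [0.0001 0.0003 0.1502]
```

Emit:
{"api": "carry_out", "payload": {
  "increments": [
    {"tx": 0,"ty": 0,"tz": 0.015,"ax": 0,"ay": 0,"az": 0},
    {"tx": 0,"ty": 0,"tz": 0.025,"ax": 0,"ay": 0,"az": 0},
    {"tx": 0,"ty": 0,"tz": 0.03,"ax": 0,"ay": 0,"az": 0},
    {"tx": 0,"ty": 0,"tz": 0.03,"ax": 0,"ay": 0,"az": 0},
    {"tx": 0,"ty": 0,"tz": 0.02,"ax": 0,"ay": 0,"az": 0},
    {"tx": 0,"ty": 0,"tz": 0.015,"ax": 0,"ay": 0,"az": 0},
    {"tx": 0,"ty": 0,"tz": 0.008,"ax": 0,"ay": 0,"az": 0},
    {"tx": 0,"ty": 0,"tz": 0.004,"ax": 0,"ay": 0,"az": 0},
    {"tx": 0,"ty": 0,"tz": 0.002,"ax": 0,"ay": 0,"az": 0},
    {"tx": 0,"ty": 0,"tz": 0.001,"ax": 0,"ay": 0,"az": 0},
    {"tx": 0,"ty": 0,"tz": 0,"ax": 0,"ay": 0,"az": 0},
    {"tx": 0,"ty": 0,"tz": 0,"ax": 0,"ay": 0,"az": 0}
  ]
}}

```text
t: 29.8
ee_pos: [0.4592, 0.1359, 0.0907]
tcp_rot: [0.0, 0.731, 0.682, 0.001]
wrist_force: [0.2, -0.1, -3.7]
gripper_width: 0.0439
grip_force: 25.0
```

Emit:
{"api": "carry_out", "payload": {
  "increments": [
    {"tx": 0,"ty": 0,"tz": 0.001,"ax": 0,"ay": 0,"az": 0},
    {"tx": 0,"ty": 0,"tz": 0,"ax": 0,"ay": 0,"az": 0},
    {"tx": 0,"ty": 0,"tz": 0,"ax": 0,"ay": 0,"az": 0}
  ]
}}

```text
t: 30.05
ee_pos: [0.4592, 0.136, 0.0895]
tcp_rot: [0.0, 0.731, 0.682, 0.0]
wrist_force: [0.8, -0.5, 2.3]
gripper_width: 0.044
grip_force: 24.9
```

Emit:
{"api": "carry_out", "payload": {
  "increments": [
    {"tx": 0,"ty": 0,"tz": 0,"ax": 0,"ay": 0,"az": 0},
    {"tx": 0,"ty": 0,"tz": 0,"ax": 0,"ay": 0,"az": 0},
    {"tx": 0,"ty": 0,"tz": 0,"ax": 0,"ay": 0,"az": 0},
    {"tx": 0,"ty": 0,"tz": 0,"ax": 0,"ay": 0,"az": 0},
    {"tx": 0,"ty": 0,"tz": 0,"ax": 0,"ay": 0,"az": 0},
    {"tx": 0,"ty": 0,"tz": 0,"ax": 0,"ay": 0,"az": 0},
    {"tx": 0,"ty": 0,"tz": -0.02,"ax": 0,"ay": 0,"az": 0},
    {"tx": 0,"ty": 0,"tz": -0.03,"ax": 0,"ay": 0,"az": 0},
    {"tx": 0,"ty": 0,"tz": -0.035,"ax": 0,"ay": 0,"az": 0},
    {"tx": 0,"ty": 0,"tz": -0.035,"ax": 0,"ay": 0,"az": 0},
    {"tx": 0,"ty": 0,"tz": -0.02,"ax": 0,"ay": 0,"az": 0},
    {"tx": 0,"ty": 0,"tz": -0.01,"ax": 0,"ay": 0,"az": 0}
  ],
  "hand": 0.088
}}

```text
t: 31.05
ee_pos: [0.4595, 0.1361, 0.2422]
tcp_rot: [0.002, 0.731, 0.682, 0.002]
wrist_force: [-0.2, -0.2, -1.2]
gripper_width: 0.0879
grip_force: 0.0
```

Emit:
{"api": "carry_out", "payload": {
  "increments": [
    {"tx": -0.034,"ty": 0.0025,"tz": 0,"ax": 0,"ay": 0,"az": 0},
    {"tx": -0.034,"ty": 0.0025,"tz": 0,"ax": 0,"ay": 0,"az": 0},
    {"tx": -0.034,"ty": 0.0025,"tz": 0,"ax": 0,"ay": 0,"az": 0},
    {"tx": -0.034,"ty": 0.0025,"tz": 0,"ax": 0,"ay": 0,"az": 0},
    {"tx": -0.034,"ty": 0.0025,"tz": 0,"ax": 0,"ay": 0,"az": 0},
    {"tx": -0.034,"ty": 0.0025,"tz": 0,"ax": 0,"ay": 0,"az": 0},
    {"tx": -0.034,"ty": 0.0025,"tz": 0,"ax": 0,"ay": 0,"az": 0},
    {"tx": -0.034,"ty": 0.0025,"tz": 0,"ax": 0,"ay": 0,"az": 0},
    {"tx": -0.034,"ty": 0.0025,"tz": 0,"ax": 0,"ay": 0,"az": 0},
    {"tx": -0.034,"ty": 0.0025,"tz": 0,"ax": 0,"ay": 0,"az": 0},
    {"tx": -0.034,"ty": 0.0025,"tz": 0,"ax": 0,"ay": 0,"az": 0},
    {"tx": -0.034,"ty": 0.0025,"tz": 0,"ax": 0,"ay": 0,"az": 0}
  ]
}}

```text
t: 32.05
ee_pos: [0.46, -0.2748, 0.239]
tcp_rot: [-0.0, 0.731, 0.682, 0.0]
wrist_force: [0.7, -1.2, -0.1]
gripper_width: 0.0881
grip_force: 0.0
```

Emit:
{"api": "carry_out", "payload": {
  "increments": [
    {"tx": -0.034,"ty": 0.0025,"tz": 0,"ax": 0,"ay": 0,"az": 0},
    {"tx": -0.034,"ty": 0.0025,"tz": 0,"ax": 0,"ay": 0,"az": 0},
    {"tx": -0.034,"ty": 0.0025,"tz": 0,"ax": 0,"ay": 0,"az": 0},
    {"tx": -0.033,"ty": 0.0025,"tz": 0,"ax": 0,"ay": 0,"az": 0},
    {"tx": 0,"ty": 0,"tz": 0,"ax": 0,"ay": 0,"az": 0},
    {"tx": 0,"ty": 0,"tz": 0,"ax": 0,"ay": 0,"az": 0},
    {"tx": 0,"ty": 0,"tz": 0,"ax": 0,"ay": 0,"az": 0}
  ]
}}

```text
t: 32.63
ee_pos: [0.4609, -0.4079, 0.2388]
tcp_rot: [-0.0, 0.731, 0.682, 0.0]
wrist_force: [-0.4, 1.0, 0.4]
gripper_width: 0.0881
grip_force: 0.0
```

```bash
python3 -c "
from h import *
go(.4609,-.4090,.080)"
```

```text
t 32.6333 pos [ 0.4609 -0.4079  0.2388] closing deg -3.985598231507887 z [-0.0004  0.0009 -1.    ] q [-0.9166  0.5142  1.146   0.0002  1.4824 -0.847 ] w 0.08810092564445915 f 0.0 [-0.4233  1.0209  0.3895]
tool shift needed [-0.0013  0.0001  0.1588]
```

Emit:
{"api": "carry_out", "payload": {
  "increments": [
    {"tx": -0.001,"ty": 0,"tz": 0.02,"ax": 0,"ay": 0,"az": 0},
    {"tx": 0,"ty": 0,"tz": 0.025,"ax": 0,"ay": 0,"az": 0},
    {"tx": 0,"ty": 0,"tz": 0.025,"ax": 0,"ay": 0,"az": 0},
    {"tx": 0,"ty": 0,"tz": 0.025,"ax": 0,"ay": 0,"az": 0},
    {"tx": 0,"ty": 0,"tz": 0.025,"ax": 0,"ay": 0,"az": 0},
    {"tx": 0,"ty": 0,"tz": 0.02,"ax": 0,"ay": 0,"az": 0},
    {"tx": 0,"ty": 0,"tz": 0.012,"ax": 0,"ay": 0,"az": 0},
    {"tx": 0,"ty": 0,"tz": 0.006,"ax": 0,"ay": 0,"az": 0},
    {"tx": 0,"ty": 0,"tz": 0.001,"ax": 0,"ay": 0,"az": 0},
    {"tx": 0,"ty": 0,"tz": 0,"ax": 0,"ay": 0,"az": 0},
    {"tx": 0,"ty": 0,"tz": 0,"ax": 0,"ay": 0,"az": 0}
  ]
}}

```text
t: 33.55
ee_pos: [0.4614, -0.4095, 0.0812]
tcp_rot: [0.001, 0.731, 0.682, -0.0]
wrist_force: [-0.7, 0.2, 0.4]
gripper_width: 0.0879
grip_force: 0.0
```

Emit:
{"api": "carry_out", "payload": {
  "increments": [
    {"tx": 0,"ty": 0,"tz": 0,"ax": 0,"ay": 0,"az": 0},
    {"tx": 0,"ty": 0,"tz": 0,"ax": 0,"ay": 0,"az": 0},
    {"tx": 0,"ty": 0,"tz": 0,"ax": 0,"ay": 0,"az": 0},
    {"tx": 0,"ty": 0,"tz": 0,"ax": 0,"ay": 0,"az": 0},
    {"tx": 0,"ty": 0,"tz": 0,"ax": 0,"ay": 0,"az": 0},
    {"tx": 0,"ty": 0,"tz": 0,"ax": 0,"ay": 0,"az": 0},
    {"tx": 0,"ty": 0,"tz": 0,"ax": 0,"ay": 0,"az": 0},
    {"tx": 0,"ty": 0,"tz": 0,"ax": 0,"ay": 0,"az": 0},
    {"tx": 0,"ty": 0,"tz": 0,"ax": 0,"ay": 0,"az": 0}
  ],
  "hand": 0.03,
  "grip_force": 25
}}

```text
t: 34.3
ee_pos: [0.4611, -0.4095, 0.0801]
tcp_rot: [0.0, 0.731, 0.682, 0.0]
wrist_force: [2.2, -0.3, 0.3]
gripper_width: 0.0456
grip_force: 25.0
```

```bash
python3 -c "
from h import *
go(.4638,.2045,.24)"
```

```text
t 34.3 pos [ 0.4611 -0.4095  0.0801] closing deg -3.9885705796523303 z [ 0.0004 -0.0002 -1.    ] q [-0.918   0.6717  1.3492  0.0002  1.1204 -0.8485] w 0.04557305477676071 f 24.988914099521935 [ 2.2212 -0.2734  0.3294]
tool shift needed [ 0.6127 -0.0399 -0.16  ]
```

Emit:
{"api": "carry_out", "payload": {
  "increments": [
    {"tx": 0,"ty": 0,"tz": -0.015,"ax": 0,"ay": 0,"az": 0},
    {"tx": 0,"ty": 0,"tz": -0.03,"ax": 0,"ay": 0,"az": 0},
    {"tx": 0,"ty": 0,"tz": -0.035,"ax": 0,"ay": 0,"az": 0},
    {"tx": 0,"ty": 0,"tz": -0.035,"ax": 0,"ay": 0,"az": 0},
    {"tx": 0,"ty": 0,"tz": -0.03,"ax": 0,"ay": 0,"az": 0},
    {"tx": 0,"ty": 0,"tz": -0.015,"ax": 0,"ay": 0,"az": 0},
    {"tx": 0.016,"ty": -0.0022,"tz": 0,"ax": 0,"ay": 0,"az": 0},
    {"tx": 0.026,"ty": -0.0022,"tz": 0,"ax": 0,"ay": 0,"az": 0},
    {"tx": 0.0357,"ty": -0.0022,"tz": 0,"ax": 0,"ay": 0,"az": 0},
    {"tx": 0.0357,"ty": -0.0022,"tz": 0,"ax": 0,"ay": 0,"az": 0},
    {"tx": 0.0357,"ty": -0.0022,"tz": 0,"ax": 0,"ay": 0,"az": 0},
    {"tx": 0.0357,"ty": -0.0022,"tz": 0,"ax": 0,"ay": 0,"az": 0}
  ]
}}

```text
t: 35.3
ee_pos: [0.4599, -0.2224, 0.2396]
tcp_rot: [-0.001, 0.731, 0.682, -0.0]
wrist_force: [0.8, -0.2, -3.1]
gripper_width: 0.0455
grip_force: 25.0
```

Emit:
{"api": "carry_out", "payload": {
  "increments": [
    {"tx": 0.0357,"ty": -0.0022,"tz": 0,"ax": 0,"ay": 0,"az": 0},
    {"tx": 0.0357,"ty": -0.0022,"tz": 0,"ax": 0,"ay": 0,"az": 0},
    {"tx": 0.0357,"ty": -0.0022,"tz": 0,"ax": 0,"ay": 0,"az": 0},
    {"tx": 0.0357,"ty": -0.0022,"tz": 0,"ax": 0,"ay": 0,"az": 0},
    {"tx": 0.0357,"ty": -0.0022,"tz": 0,"ax": 0,"ay": 0,"az": 0},
    {"tx": 0.0357,"ty": -0.0022,"tz": 0,"ax": 0,"ay": 0,"az": 0},
    {"tx": 0.0357,"ty": -0.0022,"tz": 0,"ax": 0,"ay": 0,"az": 0},
    {"tx": 0.0357,"ty": -0.0022,"tz": 0,"ax": 0,"ay": 0,"az": 0},
    {"tx": 0.0357,"ty": -0.0022,"tz": 0,"ax": 0,"ay": 0,"az": 0},
    {"tx": 0.0357,"ty": -0.0022,"tz": 0,"ax": 0,"ay": 0,"az": 0},
    {"tx": 0.0357,"ty": -0.0022,"tz": 0,"ax": 0,"ay": 0,"az": 0},
    {"tx": 0.0357,"ty": -0.0022,"tz": 0,"ax": 0,"ay": 0,"az": 0}
  ]
}}

```text
t: 36.3
ee_pos: [0.4634, 0.2067, 0.2397]
tcp_rot: [-0.0, 0.731, 0.682, -0.001]
wrist_force: [1.3, -0.7, -3.0]
gripper_width: 0.0453
grip_force: 25.0
```

Emit:
{"api": "carry_out", "payload": {
  "increments": [
    {"tx": 0,"ty": 0,"tz": 0,"ax": 0,"ay": 0,"az": 0},
    {"tx": 0,"ty": 0,"tz": 0,"ax": 0,"ay": 0,"az": 0},
    {"tx": 0,"ty": 0,"tz": 0,"ax": 0,"ay": 0,"az": 0}
  ]
}}

```text
t: 36.55
ee_pos: [0.4638, 0.2047, 0.2396]
tcp_rot: [-0.0, 0.731, 0.682, -0.001]
wrist_force: [0.8, -0.4, -2.7]
gripper_width: 0.0455
grip_force: 25.0
```

```bash
python3 - <<'E'
from h import *
go(.4638,.2042,.0893)
crop(read_camera("side")["frame"],190,220,170,180,3.3,"pics/c8.png")
E
```

```text
t 36.55 pos [0.4638 0.2047 0.2396] closing deg -3.968149766603488 z [-0.0011 -0.0006 -1.    ] q [ 0.1819  0.326   1.4559 -0.0004  1.361   0.2512] w 0.045468926755189924 f 24.985921452753246 [ 0.8087 -0.3527 -2.6709]
tool shift needed [-0.0004  0.0002  0.1503]
```

View pics/c8.png

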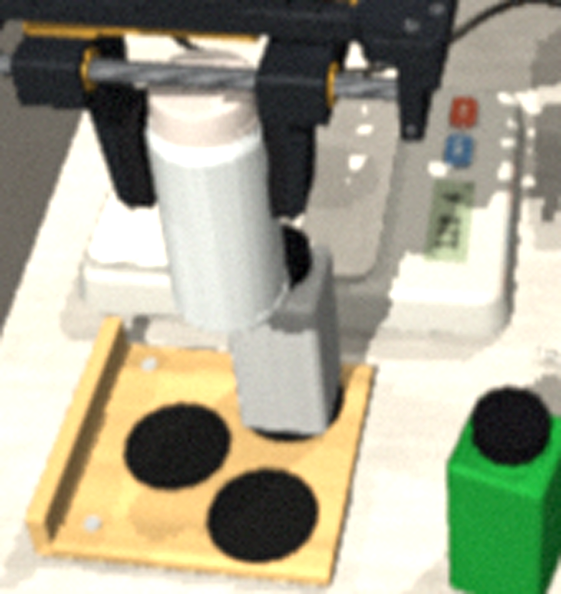

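The square can is back upright on its disc at crop (290,400), and the round can hangs above its own disc at (262,515). I'll lower it.

Emit:
{"api": "carry_out", "payload": {
  "increments": [
    {"tx": 0,"ty": 0,"tz": 0.015,"ax": 0,"ay": 0,"az": 0},
    {"tx": 0,"ty": 0,"tz": 0.025,"ax": 0,"ay": 0,"az": 0},
    {"tx": 0,"ty": 0,"tz": 0.03,"ax": 0,"ay": 0,"az": 0},
    {"tx": 0,"ty": 0,"tz": 0.03,"ax": 0,"ay": 0,"az": 0},
    {"tx": 0,"ty": 0,"tz": 0.02,"ax": 0,"ay": 0,"az": 0},
    {"tx": 0,"ty": 0,"tz": 0.015,"ax": 0,"ay": 0,"az": 0},
    {"tx": 0,"ty": 0,"tz": 0.008,"ax": 0,"ay": 0,"az": 0},
    {"tx": 0,"ty": 0,"tz": 0.004,"ax": 0,"ay": 0,"az": 0},
    {"tx": 0,"ty": 0,"tz": 0.002,"ax": 0,"ay": 0,"az": 0},
    {"tx": 0,"ty": 0,"tz": 0.001,"ax": 0,"ay": 0,"az": 0},
    {"tx": 0,"ty": 0,"tz": 0.0007,"ax": 0,"ay": 0,"az": 0},
    {"tx": 0,"ty": 0,"tz": 0,"ax": 0,"ay": 0,"az": 0}
  ]
}}

```text
t: 37.6
ee_pos: [0.4644, 0.205, 0.09]
tcp_rot: [0.0, 0.731, 0.682, 0.001]
wrist_force: [0.7, -0.2, -2.9]
gripper_width: 0.0456
grip_force: 25.0
```

Emit:
{"api": "carry_out", "payload": {
  "increments": [
    {"tx": 0,"ty": 0,"tz": 0,"ax": 0,"ay": 0,"az": 0},
    {"tx": 0,"ty": 0,"tz": 0,"ax": 0,"ay": 0,"az": 0}
  ]
}}

```text
t: 37.77
ee_pos: [0.4642, 0.2051, 0.0897]
tcp_rot: [0.0, 0.731, 0.682, 0.0]
wrist_force: [0.3, -0.8, -2.7]
gripper_width: 0.0451
grip_force: 25.0
```

Emit:
{"api": "carry_out", "payload": {
  "increments": [
    {"tx": 0,"ty": 0,"tz": 0.0005,"ax": 0,"ay": 0,"az": 0},
    {"tx": 0,"ty": 0,"tz": 0,"ax": 0,"ay": 0,"az": 0}
  ]
}}

```text
t: 37.93
ee_pos: [0.4643, 0.2051, 0.0895]
tcp_rot: [0.0, 0.731, 0.682, 0.0]
wrist_force: [-1.0, 0.3, 4.2]
gripper_width: 0.0455
grip_force: 25.0
```

Emit:
{"api": "carry_out", "payload": {
  "increments": [
    {"tx": 0,"ty": 0,"tz": 0,"ax": 0,"ay": 0,"az": 0},
    {"tx": 0,"ty": 0,"tz": 0,"ax": 0,"ay": 0,"az": 0},
    {"tx": 0,"ty": 0,"tz": 0,"ax": 0,"ay": 0,"az": 0},
    {"tx": 0,"ty": 0,"tz": 0,"ax": 0,"ay": 0,"az": 0},
    {"tx": 0,"ty": 0,"tz": 0,"ax": 0,"ay": 0,"az": 0},
    {"tx": 0,"ty": 0,"tz": 0,"ax": 0,"ay": 0,"az": 0},
    {"tx": 0,"ty": 0,"tz": -0.02,"ax": 0,"ay": 0,"az": 0},
    {"tx": 0,"ty": 0,"tz": -0.03,"ax": 0,"ay": 0,"az": 0},
    {"tx": 0,"ty": 0,"tz": -0.035,"ax": 0,"ay": 0,"az": 0},
    {"tx": 0,"ty": 0,"tz": -0.035,"ax": 0,"ay": 0,"az": 0},
    {"tx": 0,"ty": 0,"tz": -0.03,"ax": 0,"ay": 0,"az": 0},
    {"tx": 0,"ty": 0,"tz": -0.02,"ax": 0,"ay": 0,"az": 0}
  ],
  "hand": 0.088
}}

```text
t: 38.93
ee_pos: [0.4643, 0.2051, 0.262]
tcp_rot: [0.001, 0.731, 0.682, 0.002]
wrist_force: [0.0, -0.3, -0.8]
gripper_width: 0.0881
grip_force: 0.0
```

Emit:
{"api": "carry_out", "payload": {
  "increments": [
    {"tx": 0.0242,"ty": -0.0241,"tz": 0,"ax": 0,"ay": 0,"az": 0},
    {"tx": 0.0242,"ty": -0.0241,"tz": 0,"ax": 0,"ay": 0,"az": 0},
    {"tx": 0.0242,"ty": -0.0241,"tz": 0,"ax": 0,"ay": 0,"az": 0},
    {"tx": 0.0242,"ty": -0.0241,"tz": 0,"ax": 0,"ay": 0,"az": 0},
    {"tx": 0.0242,"ty": -0.0241,"tz": 0,"ax": 0,"ay": 0,"az": 0},
    {"tx": 0.0242,"ty": -0.0241,"tz": 0,"ax": 0,"ay": 0,"az": 0},
    {"tx": 0.0242,"ty": -0.0241,"tz": 0,"ax": 0,"ay": 0,"az": 0},
    {"tx": 0.0242,"ty": -0.0241,"tz": 0,"ax": 0,"ay": 0,"az": 0},
    {"tx": 0.0242,"ty": -0.0241,"tz": 0,"ax": 0,"ay": 0,"az": 0},
    {"tx": 0.0242,"ty": -0.0241,"tz": 0,"ax": 0,"ay": 0,"az": 0},
    {"tx": 0.0242,"ty": -0.0241,"tz": 0,"ax": 0,"ay": 0,"az": 0},
    {"tx": 0.02,"ty": -0.02,"tz": 0,"ax": 0,"ay": 0,"az": 0}
  ]
}}

```text
t: 39.93
ee_pos: [0.1977, 0.5117, 0.2588]
tcp_rot: [-0.0, 0.731, 0.682, -0.0]
wrist_force: [0.9, -0.5, -0.2]
gripper_width: 0.0878
grip_force: 0.0
```

Emit:
{"api": "carry_out", "payload": {
  "increments": [
    {"tx": 0,"ty": 0,"tz": 0,"ax": 0,"ay": 0,"az": 0},
    {"tx": 0,"ty": 0,"tz": 0,"ax": 0,"ay": 0,"az": 0},
    {"tx": 0,"ty": 0,"tz": 0,"ax": 0,"ay": 0,"az": 0}
  ]
}}

```text
t: 40.18
ee_pos: [0.1998, 0.5099, 0.2587]
tcp_rot: [0.0, 0.731, 0.682, -0.0]
wrist_force: [0.7, 1.0, 0.5]
gripper_width: 0.0878
grip_force: 0.0
```

```bash
python3 - <<'E'
from h import *
crop(read_camera("top")["frame"],160,150,180,130,4.4,"pics/c9.png")
E
```

```text
(no output)
```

View pics/c9.png

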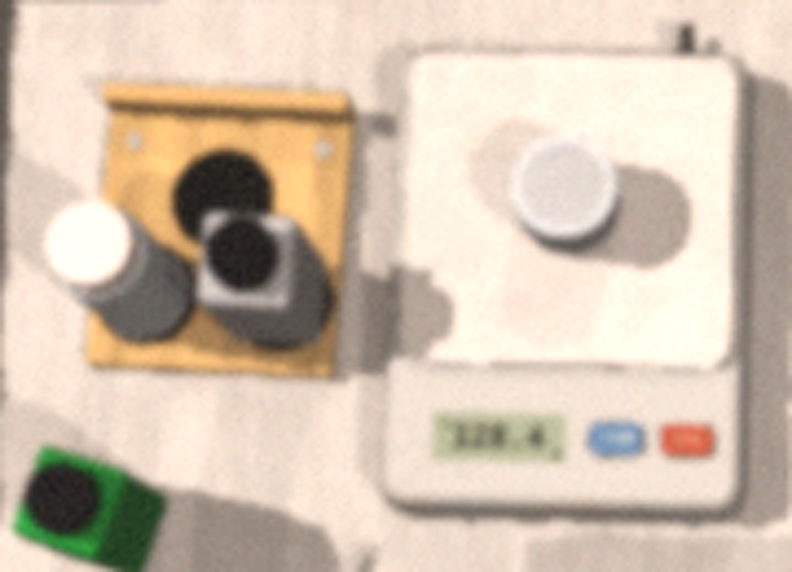

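The cans are back where they started (caps at (88,243) and (243,254); they were at (91,243) and (243,254)). The tin's top is at (565,188), which puts its base near the platform middle. I'll hand in.

```bash
python3 -c "
from station import *
print(close_job())"
```

```text
the job is handed in; nothing more can be done
None
```

The job is handed in at about 40 s: in the last pictures the tin stands near the middle of the scale platform, both cans are upright back on their places, and the marker was never touched; no verdict came back.

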